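# Hold a coated sample plate flush on the tilted window of a reader

### The arm

A 6-joint arm with a two-finger parallel gripper is mounted at the origin on a cart in front of the work surface, level with it; the furniture and walls round the work are solid. World frame = base frame: x ahead of the robot, y to its left, z up, the work surface at z = 0. Lengths are in m, angles in rad, forces in N, time in s.
With the tool pointing down it reaches from about 0.325 to 0.925 m from the base axis. Payload 3.1 kg.
Tool frame: the origin (TCP) lies at the very end of the fingers, on their centre line; the grasp point (between the pads) lies 19 mm behind it; z points along the fingers, y is the direction in which the jaws open and shut (so a half turn about z gives the same grasp; the last joint's range is limited). The gripper opens to 85 mm and grips with 20 to 120 N. Pads are 22 mm wide; open, the fingers measure 114 mm over their backs; the gripper's body (76 mm by 85 mm) begins 54 mm behind the grasp point. The pads swing forward as they close: fully open they stand 13 mm farther back than shut.
Start: joints at [-1.422, 0.217, 1.613, -0, 1.311, -0.112], TCP at [0.161, -0.604, 0.231] pointing down, gripper open.
Joint ranges: [-2.75, 2.75], [-0.78, 2.1], [0.31, 2.55], [-1.13, 4.27], [0.13, 2.63], [-2.58, 2.58]. Speed limits (rad/s): [2.79, 2.79, 3.14, 3.14, 3.14, 3.14].

### API

Orientations are given as a unit quaternion [x, y, z, w].
In Python, from rig import * gives the robot as it stands. The module is installed in compiled form; this text tells all that it offers.
- The arm moves only by the shell command python3 -m pendant 'ROWS' [FORCE]. ROWS is JSON, a list of rows, each an object of numbers: "rx", "ry", "rz": the turn, a rotation vector about the tool's x, y, z in degrees; "tx", "ty", "tz": the shift along the tool's x, y, z in mm; "claw": the gripper command: -1 is shut, 1 is fully open, values between are in proportion. In form: [{"rx": .., "ry": .., "rz": .., "tx": .., "ty": .., "tz": .., "claw": ..}, ...]. A call has exactly 8 rows; each row is the pose to reach, as a shift and turn from the pose commanded when the call began, along the tool's axes at that moment; what a row does not reach only later rows make up. A row lasts 1/10 s, in which the tool goes at most 50 mm and 8.59 degrees, less where a joint would pass 70% of its speed; a pose out of reach is approached as far as the arm can. A call with a gripper value outside its range is refused whole. The fingers move at their own pace and stop on an object; FORCE is the grip in N (left out, the last holds). Time passes only in rows, so rows that repeat a pose let the fingers close, or fill a call up. It gives the time, the measured TCP pose, the force and the opening at its end, in the units of the state.
- sense(): the state, without advancing time (a new reading comes with each control period).
- read_camera(name): name is "scene" or "top" or "wrist"; returns the picture (420x560x3 uint8, blue, green, red); there is no depth.
- camera_model(name): a dict with "camera_matrix" (3x3 intrinsics, pixels), "R" (3x3) and "t" (3): a world point X has camera coordinates R X + t; the wrist camera has in their place "T_tool_cam" (4x4, takes a point from camera to tool coordinates, whose origin is the TCP and whose axes are the flange's). Camera axes: x right, y down, z forward; pixel columns grow to the right and rows downward; lengths in m; the calibration is good to about 2 mm. A picture is of the moment at which its call begins: read the wrist's pose just before it. camera_model takes no time and is no camera call.
- close_job(): hands the job in, once; it reports no verdict.
The state is a dict: "clock": time; "joint_positions": joint angles; "joint_velocities": joint speeds; "tau": joint torques, N m; "ee_pos": TCP position; "orientation": TCP orientation; "contact_force": force on the tool from outside, world axes, zero at the start; "wrist_torque": the same for the moment, N m; "grip_width": finger opening in m.
Only numpy, scipy, OpenCV 4.12 (cv2) and the standard library are available. Lean on these libraries where they do the work, as an engineer would, in place of code of your own. Each camera call takes 0.05 s, during which the arm holds its last target.

### The job

Take the metal sample plate out of its slotted stand and hold it flat against the tilted face of the reader, coated side to the face, so that the coated disc sits centred over the round window and the plate's top edge points up the slope. Press it gently but steadily so that it lies flush, and finish while still gripping it there and pressing: do not let go. Do not push the face off its tilt or disturb the other things on the bench.

Things in the scene. Friction and masses are not known exactly. Their poses are not given: they have to be found in the camera images.
- sample_plate: the flat aluminium sample plate, 60 wide (its x) x 8 thick (its y) x 100 tall (its z), 0.1 to 0.17 kg, all edges straight. Starts upright in the stand's slot, its lowest 20 mm inside the slot. Origin: centre of its lower edge; z points to its top edge. Its -y side is the coated side, with a copper-coloured disc 36 across and a thin black line; the +y side is bare
- plate_centre (a point): centre of the sample plate, 50 mm above its lower edge, mid-thickness; axes as the plate's
- disc (a point): centre of the copper-coloured disc, on the coated (-y) surface of the plate: 33 mm above its lower edge, 4 mm from its mid-plane; axes as the plate's. At the start the coated side looks to the right as the robot sees it (-y within 0.35 rad), the way the reader stands
- stand: grey slotted plate stand, fixed, 84 x 50 mm, 26 mm high; one slot along its x, 62 x 9.4 mm, 20 mm deep, its floor 6 mm above the worktop. Origin: centre of its underside. Place and yaw vary
- reader: the reader, fixed: white base 120 (its x) x 110 (its y) x 16 mm high with two dark uprights (x = 38 to 46 mm either side, 94 mm high) that carry the tilting face between them; black knobs outside reach to x = 58 mm either side. Origin on the worktop under the pivot of the face, which is 82 mm up, along x. The face looks to the reader's +y and upward. Place and yaw vary
- stage_face: the tilting face of the reader: grey plate 66 wide (its x) x 50 high (its z) x 10 thick, with a black barrel behind it reaching 30 mm behind the pivot. Origin on the pivot. Leaned back 0.22 to 0.55 rad from vertical, different each time, held by stiff friction (it slips at 4 N m)
- window (a point): centre of the round black window (20 across), on the front surface of the tilting face, 14 mm in front of the pivot. y points straight out of the face (the outward normal), z up the slope, x along the pivot
- timer: white bench timer, 66x62x18 mm; a bystander. Origin at the centre of its underside
- crucible: small white crucible, 50 mm across, 37 mm high; a bystander. Origin at the centre of its underside
- vial_0: vial, 22 mm across, 43 mm high, white cap; a bystander. Origin at the centre of its underside
- vial_1: vial, 22 mm across, 43 mm high, black cap; a bystander. Origin at the centre of its underside
- beaker: clear beaker, 94 mm across, 112 mm high; a bystander. Origin at the centre of its underside
- reagent: brown bottle with blue cap, 54 mm across, 120 mm high; a bystander. Origin at the centre of its underside
Things that resemble listed ones, but are neither listed nor needed, are in the scene too. Several things have the shape of the sample_plate; the one meant has the colours described above. Of the things shaped like the stand, the grey one is meant.

How it is judged:
On the way:
1. the plate is gripped and lifted clear of the stand (height (world z) of sample_plate above 0.045 m and contact force between sample_plate and the fingers above 0.5 N and contact force between sample_plate and stand below 0.1 N), for 0.2 s.
At the end, for the whole second after the job is handed in: Still gripped, the plate is pressed on the face with 1.5 to 20 N, coated side to it: surface within 2.5 mm and 0.05 rad of the face, disc within 10 mm of the window across and along the slope, top edge up the slope within 0.15 rad, clear of the worktop by 25 mm, at rest (contact force between sample_plate and stage_face between 1.5 and 20 N and contact force between sample_plate and the fingers above 1 N and angle between the y axis of sample_plate and the y axis of stage_face, either way round below 0.05 rad and angle between the z axis of sample_plate and the z axis of stage_face, either way round below 0.15 rad and y of disc in the frame of window between -0.0025 and 0.0025 m and x of disc in the frame of window between -0.01 and 0.01 m and z of disc in the frame of window between -0.01 and 0.01 m and z of plate_centre in the frame of reader above 0.03 m and z of plate_centre in the frame of window above 0.005 m and height (world z) of sample_plate above 0.025 m and linear speed of sample_plate below 0.01 m/s); the arm keeps its last pose, push and grip.
It fails at once if the plate is pressed on the face with more than 30 N (contact force between sample_plate and stage_face above 30 N).
It fails at once if the face is pushed off its tilt (window moved more than 3 mm) (distance of window from where it was at the start of the episode above 0.003 m).
It fails at once if a bystander is moved more than 20 mm (distance of any of timer, crucible, vial_0, vial_1, beaker, reagent from where it was at the start of the episode above 0.02 m).
It also fails if it takes over 42 s, if anything falls off the work surface, if the arm or the gripper's body presses on something with over 40 N, if the wrist force passes 120 N, or if a joint passes its speed limit or range.

## Working session

There is one attempt and no reset: what is moved stays moved. The work goes in short steps, Python scripts to look and compute and a shell command to move; the robot and the scene stay as the last step left them, time stands still between calls to the robot, and variables do not carry over. Pictures are saved under pics/ and viewed, and the job is handed in when it is done.

```bash
mkdir -p pics; python3 - <<'E'
from rig import *
import cv2
print(sense())
for n in("scene","top","wrist"):
    cv2.imwrite(f"pics/{n}0.png",read_camera(n))
    print(n,camera_model(n))
E
```

```text
{'clock': 0.0, 'joint_positions': array([-1.42221205e+00,  2.17775344e-01,  1.61495746e+00,  3.42053504e-05,
        1.31127648e+00, -1.12180952e-01]), 'joint_velocities': array([-0.00147456,  0.00116071,  0.00026429, -0.00098222,  0.00180262,
        0.00090206]), 'tau': array([-5.55964543e-04, -3.96845841e+01, -3.03852725e+01, -2.92141331e-04,
        9.89886787e-03, -1.28905816e-05]), 'ee_pos': array([ 0.16105785, -0.60304176,  0.22994294]), 'orientation': array([ 9.91512070e-01,  1.30009053e-01, -5.47024755e-06, -1.20841729e-03]), 'contact_force': array([-0.1800082 ,  0.5695986 ,  0.18626322]), 'wrist_torque': array([-0.03094593,  0.0147971 ,  0.02033102]), 'grip_width': 0.08530809039297688}
scene {'camera_matrix': array([[441.5138455 ,   0.        , 276.63073752],
       [  0.        , 441.5138455 , 203.06029983],
       [  0.        ,   0.        ,   1.        ]]), 'R': array([[-0.75234696, -0.65862394,  0.01373164],
       [-0.43698198,  0.48334978, -0.75856426],
       [ 0.4929714 , -0.576704  , -0.65145353]]), 't': array([0.42382358, 0.29946225, 1.11411215])}
top {'camera_ma
[... 197 characters left out ...]
24,  0.00168501],
       [-0.99273681,  0.00597108, -0.12015812],
       [ 0.12014556, -0.00241998, -0.99275334]]), 't': array([0.0306674 , 0.55025001, 1.33776818])}
wrist {'camera_matrix': array([[323.26275402,   0.        , 275.88625223],
       [  0.        , 323.26275402, 211.7180632 ],
       [  0.        ,   0.        ,   1.        ]]), 'T_tool_cam': array([[-8.43779772e-06, -9.51270968e-01, -3.08356198e-01,
         7.95822047e-02],
       [ 9.99999998e-01,  1.17521338e-05, -6.36188329e-05,
         2.81210248e-04],
       [ 6.41425921e-05, -3.08356197e-01,  9.51270966e-01,
        -1.43272356e-01],
       [ 0.00000000e+00,  0.00000000e+00,  0.00000000e+00,
         1.00000000e+00]])}
```

View pics/scene0.png

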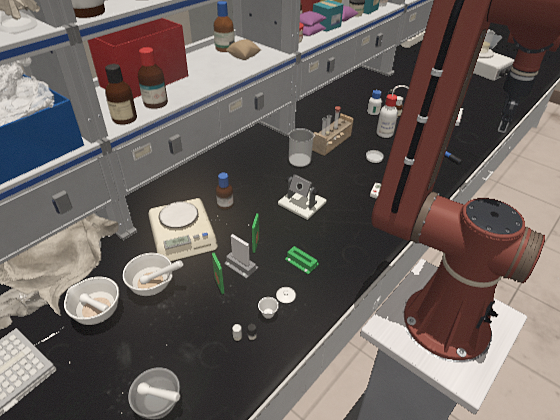

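View pics/top0.png

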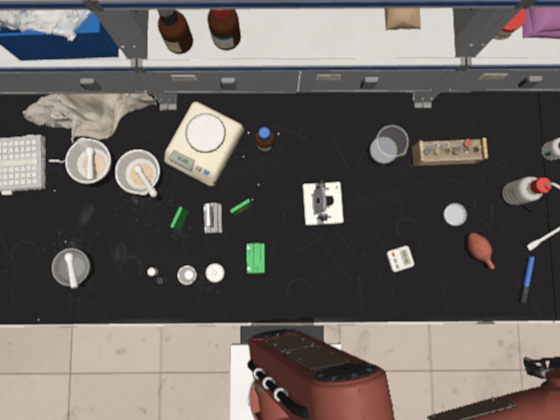

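View pics/wrist0.png

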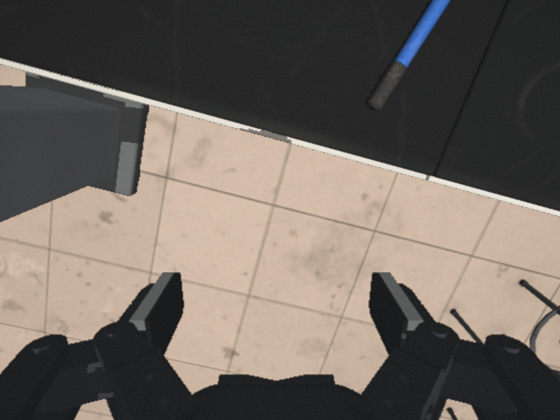

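```bash
cat > h.py <<'E'
import numpy as np, cv2
from rig import *
from scipy.spatial.transform import Rotation as Rot
def cam(n,s=None):
    m=camera_model(n);K=np.array(m["camera_matrix"])
    if n=="wrist":
        T=np.array(m["T_tool_cam"]);Rt=Rot.from_quat(s["orientation"]).as_matrix()
        R=(Rt@T[:3,:3]).T; c=np.array(s["ee_pos"])+Rt@T[:3,3]
        return K,R,-R@c
    return K,np.array(m["R"]),np.array(m["t"])
def ray(C,uv):
    K,R,t=C; d=R.T@np.linalg.solve(K,[uv[0],uv[1],1]); return -R.T@t,d/np.linalg.norm(d)
def onz(C,uv,z):
    o,d=ray(C,uv); return o+d*(z-o[2])/d[2]
def proj(C,X):
    K,R,t=C;p=K@(R@np.array(X)+t);return p[:2]/p[2]
def tri(L):
    A=np.zeros((3,3));b=np.zeros(3)
    for C,uv in L:
        o,d=ray(C,uv);P=np.eye(3)-np.outer(d,d);A+=P;b+=P@o
    X=np.linalg.solve(A,b);return X,[np.round(proj(C,X)-uv,1) for C,uv in L]
E
python3 - <<'E'
from h import *
T=cam("top");S=cam("scene")
print("camS",-S[1].T@S[2])
for n,uv,z in [("plate",(212,217),.05),("gL",(180,217),.03),("gR",(240,206),.03),("reader",(322,203),.016)]:print(n,onz(T,uv,z))
t=cv2.imread("pics/top0.png")[180:240,160:360];s=cv2.imread("pics/scene0.png")[160:310,195:335]
cv2.imwrite("pics/tc.png",cv2.resize(t,None,fx=4,fy=4,interpolation=cv2.INTER_CUBIC))
cv2.imwrite("pics/sc.png",cv2.resize(s,None,fx=4,fy=4,interpolation=cv2.INTER_CUBIC))
E
```

```text
camS [-0.09950343  0.77690827  0.94713386]
plate [0.51155555 0.20849946 0.05      ]
gL [0.51398805 0.30353551 0.03      ]
gR [0.54492593 0.13037777 0.03      ]
reader [ 0.55396101 -0.10875178  0.016     ]
```

View pics/tc.png

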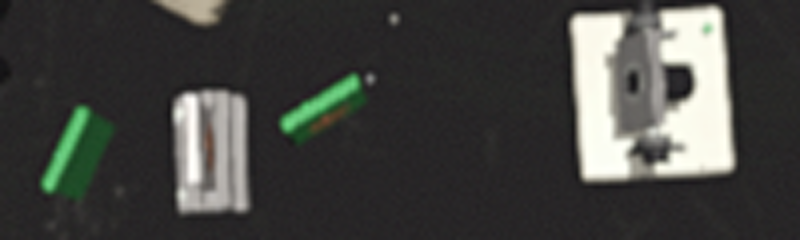

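View pics/sc.png

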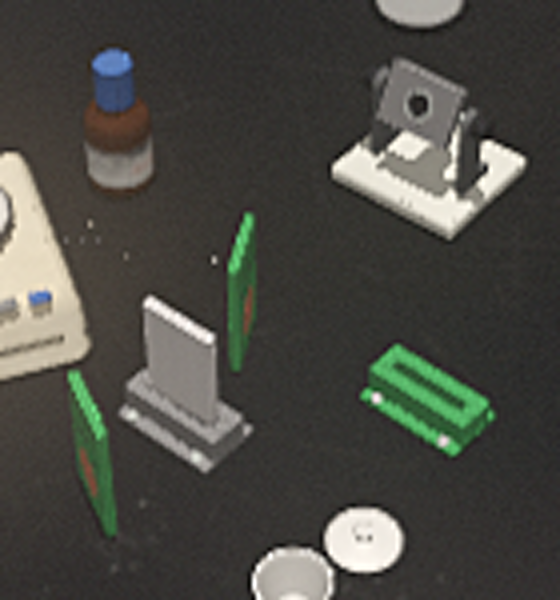

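```bash
python3 -m pendant '[{"tx":15,"ty":-14,"tz":-6,"rz":2},{"tx":45,"ty":-42,"tz":-18,"rz":4},{"tx":80,"ty":-76,"tz":-30,"rz":6},{"tx":115,"ty":-110,"tz":-40,"rz":8},{"tx":150,"ty":-143,"tz":-50,"rz":10},{"tx":185,"ty":-176,"tz":-60,"rz":12},{"tx":220,"ty":-209,"tz":-70,"rz":14},{"tx":255,"ty":-242,"tz":-80,"rz":15}]'
```

```text
$[0]: bad value
```

```bash
python3 -m pendant '[{"rx":0,"ry":0,"rz":2,"tx":15,"ty":-14,"tz":-6,"claw":1},{"rx":0,"ry":0,"rz":4,"tx":45,"ty":-42,"tz":-18,"claw":1},{"rx":0,"ry":0,"rz":6,"tx":80,"ty":-76,"tz":-30,"claw":1},{"rx":0,"ry":0,"rz":8,"tx":115,"ty":-110,"tz":-40,"claw":1},{"rx":0,"ry":0,"rz":10,"tx":150,"ty":-143,"tz":-50,"claw":1},{"rx":0,"ry":0,"rz":12,"tx":185,"ty":-176,"tz":-60,"claw":1},{"rx":0,"ry":0,"rz":14,"tx":220,"ty":-209,"tz":-70,"claw":1},{"rx":0,"ry":0,"rz":15,"tx":255,"ty":-242,"tz":-80,"claw":1}]'
```

```text
clock: 0.95
ee_pos: [0.3456, -0.3024, 0.3115]
orientation: [1.0, -0.001, 0.0, -0.0]
contact_force: [0.3, -1.0, -0.1]
grip_width: 0.0857
```

```bash
python3 -m pendant '[{"rx":0,"ry":0,"rz":0,"tx":17,"ty":-40,"tz":0,"claw":1},{"rx":0,"ry":0,"rz":0,"tx":34,"ty":-83,"tz":0,"claw":1},{"rx":0,"ry":0,"rz":0,"tx":52,"ty":-126,"tz":0,"claw":1},{"rx":0,"ry":0,"rz":0,"tx":70,"ty":-170,"tz":0,"claw":1},{"rx":0,"ry":0,"rz":0,"tx":88,"ty":-213,"tz":0,"claw":1},{"rx":0,"ry":0,"rz":0,"tx":105,"ty":-256,"tz":0,"claw":1},{"rx":0,"ry":0,"rz":0,"tx":125,"ty":-300,"tz":0,"claw":1},{"rx":0,"ry":0,"rz":0,"tx":125,"ty":-300,"tz":0,"claw":1}]'
cat > shot.py <<'E'
import sys,pickle
from h import *
s=sense(); im=read_camera("wrist"); n=sys.argv[1]
cv2.imwrite(f"pics/{n}.png",im); pickle.dump(s,open(f"{n}.pkl","wb")); print(s["ee_pos"],s["joint_positions"],s["joint_velocities"].round(3))
E
python3 shot.py w1
```

```text
clock: 1.75
ee_pos: [0.4714, 0.0006, 0.311]
orientation: [1.0, 0.003, 0.0, -0.001]
contact_force: [-0.1, -1.0, -0.5]
grip_width: 0.0854
[0.47137596 0.00061317 0.31101381] [-0.1495136  -0.17834093  1.86631336  0.00271533  1.45376775  1.41427009] [-0.088 -0.02   0.024 -0.081  0.023 -0.061]
```

View pics/w1.png

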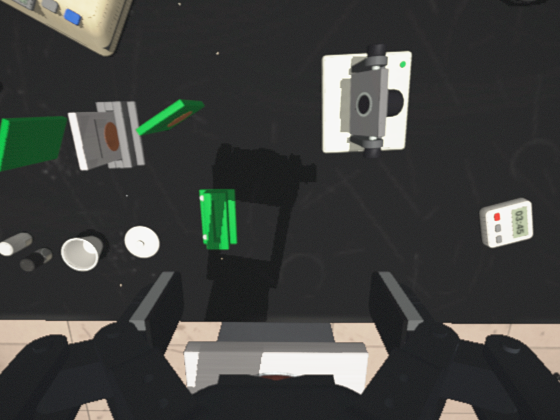

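```bash
python3 shot.py w2; python3 - <<'E'
import cv2
im=cv2.imread("pics/w2.png")
cv2.imwrite("pics/w2r.png",cv2.resize(im[35:165,290:430],None,fx=4.5,fy=4.5,interpolation=cv2.INTER_CUBIC))
cv2.imwrite("pics/w2p.png",cv2.resize(im[85:185,40:220],None,fx=4,fy=4,interpolation=cv2.INTER_CUBIC))
s=cv2.imread("pics/scene0.png")
cv2.imwrite("pics/s2r.png",cv2.resize(s[170:222,272:330],None,fx=10,fy=10,interpolation=cv2.INTER_CUBIC))
cv2.imwrite("pics/s2p.png",cv2.resize(s[228:282,220:262],None,fx=10,fy=10,interpolation=cv2.INTER_CUBIC))
E
```

```text
[ 0.47061544 -0.00186909  0.31088354] [-1.53339291e-01 -1.79189331e-01  1.86727288e+00  1.13123190e-04
  1.45448814e+00  1.41265372e+00] [-0.067 -0.015  0.017 -0.027  0.005 -0.014]
```

View pics/w2r.png

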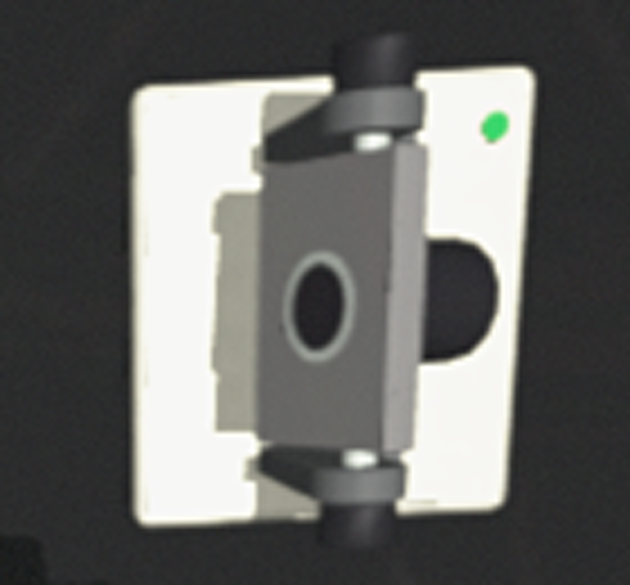

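View pics/w2p.png

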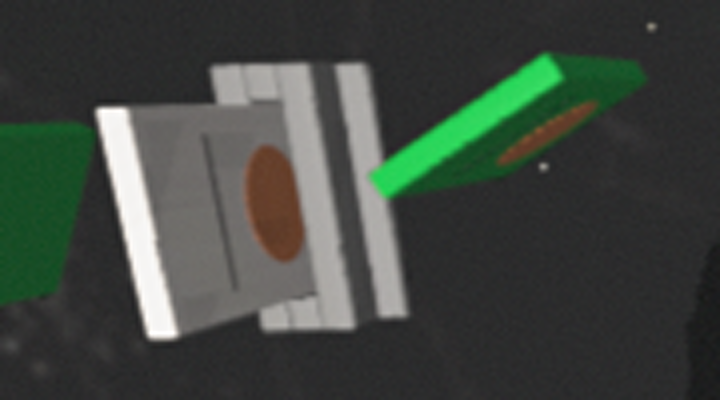

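View pics/s2r.png

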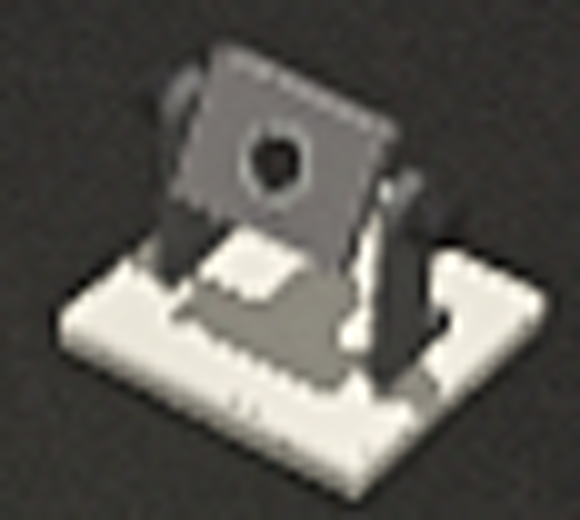

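View pics/s2p.png

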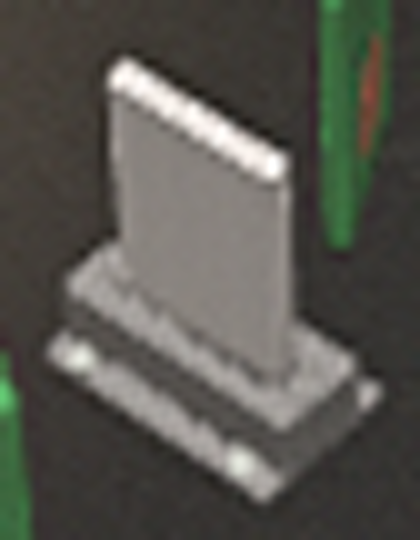

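```bash
cat > m1.py <<'E'
from h import *
import pickle
s=pickle.load(open("w2.pkl","rb")); W=cam("wrist",s);T=cam("top");S=cam("scene")
r=lambda u,v:((u+.5)/4.5-.5+290,(v+.5)/4.5-.5+35)
p=lambda u,v:((u+.5)/4-.5+40,(v+.5)/4-.5+85)
t=lambda u,v:((u+.5)/4-.5+160,(v+.5)/4-.5+180)
sr=lambda u,v:((u+.5)/10-.5+272,(v+.5)/10-.5+170)
sp=lambda u,v:((u+.5)/10-.5+220,(v+.5)/10-.5+228)
B=[onz(W,r(*q),.016) for q in [(133,88),(535,67),(505,511),(137,525)]]
print("base W",np.round(B,4)); print("ctr",np.mean(B,0))
Bt=[onz(T,t(*q),.016) for q in [(570,15),(724,5),(737,172),(582,182)]]
print("base T",np.round(Bt,4),np.mean(Bt,0))
for b in(B,Bt):
    print("len",[round(np.linalg.norm(b[i]-b[(i+1)%4]),4) for i in range(4)])
    a=(b[0]-b[3])+(b[1]-b[2]); c=(b[0]-b[1])+(b[3]-b[2])
    print("yaw x-axis? far dir",np.arctan2(a[1],a[0]),"y dir-90",np.arctan2(c[1],c[0])-np.pi/2)
print("window",tri([(W,r(319,306)),(S,sr(274,160))]),tri([(W,r(319,306)),(T,t(633,82)),(S,sr(274,160))]))
for n,a,b in [("TF far",(395,142),(222,52)),("TF near",(383,450),(388,135)),("low far",(262,170),(178,190)),("low near",(260,443),(340,265))]:
    print(n,tri([(W,r(*a)),(S,sr(*b))]))
# plate
Pc=[(97,108),(131,108),(178,336),(149,340)]
P=[onz(W,p(*q),.106) for q in Pc];print("plate top",np.round(P,4),np.mean(P,0),[round(np.linalg.norm(P[i]-P[(i+1)%4]),4) for i in range(4)])
a=P[0]+P[1]-P[2]-P[3];print("yaw",np.arctan2(a[1],a[0]))
print("plate top mid tri",tri([(W,p(139,223)),(S,sp(197,117))]))
print("far end",tri([(W,p(114,108)),(S,sp(120,72))]),"near",tri([(W,p(163,338)),(S,sp(275,162))]))
print("disc",tri([(W,p(274,203)),(T,t(208,140))]))
E
python3 m1.py
```

```text
base W [[ 0.612  -0.0545  0.016 ]
 [ 0.6177 -0.1637  0.016 ]
 [ 0.4982 -0.1705  0.016 ]
 [ 0.4936 -0.0612  0.016 ]]
ctr [ 0.55536477 -0.11245806  0.016     ]
base T [[ 0.6125 -0.0513  0.016 ]
 [ 0.6193 -0.1648  0.016 ]
 [ 0.4959 -0.1715  0.016 ]
 [ 0.4893 -0.0584  0.016 ]] [ 0.55427407 -0.11150213  0.016     ]
len [np.float64(0.1093), np.float64(0.1196), np.float64(0.1094), np.float64(0.1186)]
yaw x-axis? far dir 0.0565434671297817 y dir-90 0.04739538295995405
len [np.float64(0.1137), np.float64(0.1235), np.float64(0.1133), np.float64(0.1234)]
yaw x-axis? far dir 0.055998295508676244 y dir-90 0.05904862646782849
window (array([ 0.5543077 , -0.09280108,  0.08848608]), [array([0.5, 0.6]), array([-0.3,  0. ])]) (array([ 0.55351378, -0.09122036,  0.09004341]), [array([-0.7,  1.3]), array([ 0.4, -0.2]), array([-0.4, -0. ])])
TF far (array([ 0.58673754, -0.10261548,  0.10871572]), [array([1.6, 2. ]), array([-0.8,  0.1])])
TF near (array([ 0.52197277, -0.10635593,  0.1072329 ]), [array([1., 1.]), array([-0.5,  0.1])])
low far (array([ 0.58533926, -0.08236184,  0.06595907]), [array([1.1, 1.4]), array([-0.6,  0. ])])
low near (array([ 0.52088984, -0.08543921,  0.06881535]), [array([0.6, 0.6]), array([-0.3,  0.1])])
plate top [[0.5444 0.2165 0.106 ]
 [0.5445 0.2078 0.106 ]
 [0.4854 0.2063 0.106 ]
 [0.4842 0.2143 0.106 ]] [0.51461688 0.21121913 0.106     ] [np.float64(0.0087), np.float64(0.0591), np.float64(0.0082), np.float64(0.0602)]
yaw 0.03126546131297064
plate top mid tri (array([0.51460419, 0.21068184, 0.10571306]), [array([0.8, 0.8]), array([-0.4, -0.1])])
far end (array([0.5432379 , 0.21192715, 0.10477596]), [array([1.2, 1.2]), array([-0.5, -0.2])]) near (array([0.48518756, 0.20956252, 0.10754978]), [array([-0.1, -0.1]), array([0., 0.])])
disc (array([0.51721308, 0.20998453, 0.03887322]), [array([-1.3, -1.8]), array([0.4, 0.8])])
```

```bash
cat > m2.py <<'E'
from h import *
import pickle
from scipy.optimize import brentq
s=pickle.load(open("w2.pkl","rb")); W=cam("wrist",s)
im=cv2.imread("pics/w2.png").astype(float).mean(2)
for v in (80,85,90,95,115,120,125,130):
    row=im[v-1:v+2].mean(0)
    print(v,row[340:388].round().astype(int))
E
python3 m2.py; python3 - <<'E'
import cv2
for n in("top",):
    t=cv2.imread("pics/top0.png")[180:228,300:346]
    cv2.imwrite("pics/t3.png",cv2.resize(t,None,fx=12,fy=12,interpolation=cv2.INTER_CUBIC))
E
```

```text
80 [150 151 153 153 154 153 151 131 107 102 101 103 102 103 102 102 102 102
 103 102 102 103 103 103 102 103 103 103 103 103 103 104 103 103 104 104
 105 138 159 160 159 158 156 156 184 242 247 246]
85 [153 153 153 153 154 153 150 131 109 101 102 101 102 103 102 102 103 102
 102 103 102 103 102 103 102 102 102 103 103 102 103 103 104 103 103 103
 107 144 158 158 159 158 157 158 198 246 249 248]
90 [154 155 154 153 154 155 151 128 106 101 101 102 102 103 103 102 102 103
 108 114 118 120 120 116 109 104 102 102 103 103 103 103 104 103 104 102
 102 144 161 160 159 157 158 159 120  63  42  42]
95 [153 152 152 152 153 154 148 126 106 102 102 102 102 101 109 129 131 104
  72  51  43  41  46  61  95 132 145 129 109 102 102 103 104 103 103  99
 113 148 162 159 159 158 159 154 110  57  47  48]
115 [156 155 155 155 154 153 139 114 103 101 102 102 102 102 102 102 106 114
 122 127 127 126 121 112 106 103 104 103 103 104 103 103 103 102 103 120
 152 162 159 160 158 156 158 155 135 135 139 146]
120 [153 152 153 153 155 155 137 111 101 102 102 102 102 103 102 102 102 102
 104 103 102 103 102 103 103 102 103 103 103 104 104 103 104 102 103 130
 156 159 158 158 156 155 183 242 247 246 246 245]
125 [154 155 155 155 155 155 138 113 102 102 102 103 102 102 102 103 102 102
 103 103 103 104 103 103 103 102 103 103 104 103 104 103 103 102 104 133
 156 160 159 157 155 157 200 244 246 246 246 245]
130 [188 188 187 188 188 186 156 114 101 101 103 102 102 102 102 103 102 102
 102 102 104 103 103 103 103 103 102 102 103 103 104 103 103 102  98 140
 161 160 159 157 155 162 224 246 246 246 246 246]
```

View pics/t3.png

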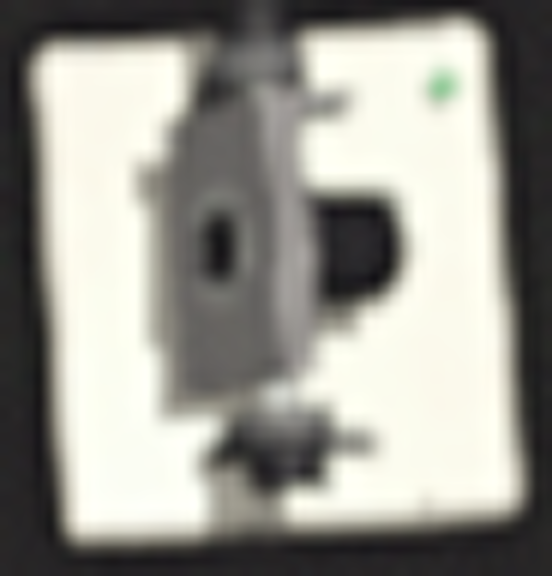

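```bash
cat > m3.py <<'E'
from h import *
import pickle
from scipy.optimize import least_squares
s=pickle.load(open("w2.pkl","rb")); W=cam("wrist",s);S=cam("scene");T=cam("top")
yaw=.054; X=np.array([np.cos(yaw),np.sin(yaw),0]);Y=np.array([-np.sin(yaw),np.cos(yaw),0]);Z=np.array([0,0,1.])
o,d=ray(W,(360.5,102.6))
def pts(q):
    th=q[1]; w=o+d*q[0]; n=np.cos(th)*Y+np.sin(th)*Z; u=-np.sin(th)*Y+np.cos(th)*Z
    return w,n,u
def f(q,h):
    w,n,u=pts(q); r=[]
    r.append((proj(W,w+.025*u)[0]-375.85)); r.append(proj(W,w-.025*u)[0]-346.75); r.append(proj(W,w+.025*u-.010*n)[0]-383.2)
    if h: r.append((w[2]-.082-.014*np.sin(q[1]))/.001)
    return np.array(r)
for h in(0,1):
    k=least_squares(f,[.38,.45],args=(h,),x_scale=[.01,.01]); w,n,u=pts(k.x)
    print(h,k.x,w,f(k.x,h).round(2),"scene",proj(S,w),"top",proj(T,w), "pivot",w-.014*n)
E
python3 m3.py
```

```text
0 [0.39656648 0.44262944] [ 0.55512341 -0.09699543  0.06918409] [ 0.06  0.06 -0.01] scene [299.0472678  189.65048462] top [319.68869488 200.31751918] pivot [ 0.55580622 -0.10962779  0.06318765]
1 [0.37785297 0.39363422] [ 0.55489962 -0.09249463  0.08734692] [-0.09  0.32  0.56 -0.02] scene [298.47039833 185.83984284] top [318.68614008 199.57475233] pivot [ 0.55559746 -0.10540508  0.08197725]
```

```bash
python3 -m pendant '[{"rx":0,"ry":0,"rz":0,"tx":0,"ty":30,"tz":12,"claw":1},{"rx":0,"ry":0,"rz":0,"tx":0,"ty":70,"tz":28,"claw":1},{"rx":0,"ry":0,"rz":0,"tx":0,"ty":110,"tz":46,"claw":1},{"rx":0,"ry":0,"rz":0,"tx":0,"ty":150,"tz":62,"claw":1},{"rx":0,"ry":0,"rz":0,"tx":0,"ty":180,"tz":70,"claw":1},{"rx":0,"ry":0,"rz":0,"tx":0,"ty":180,"tz":70,"claw":1},{"rx":0,"ry":0,"rz":0,"tx":0,"ty":180,"tz":70,"claw":1},{"rx":0,"ry":0,"rz":0,"tx":0,"ty":180,"tz":70,"claw":1}]'
python3 shot.py w3; python3 - <<'E'
import cv2
im=cv2.imread("pics/w3.png")
cv2.imwrite("pics/w3r.png",cv2.resize(im[20:190,120:320],None,fx=4,fy=3.5,interpolation=cv2.INTER_CUBIC))
E
```

```text
clock: 2.65
ee_pos: [0.4699, -0.1846, 0.2417]
orientation: [1.0, -0.001, 0.0, -0.0]
contact_force: [1.6, 0.6, 0.1]
grip_width: 0.0853
[ 0.46993682 -0.18462592  0.24168617] [-5.13606223e-01 -5.16694808e-02  1.88131372e+00  2.88201307e-04
  1.31167041e+00  1.05915392e+00] [ 0.021 -0.006 -0.002  0.    -0.003 -0.001]
```

View pics/w3r.png

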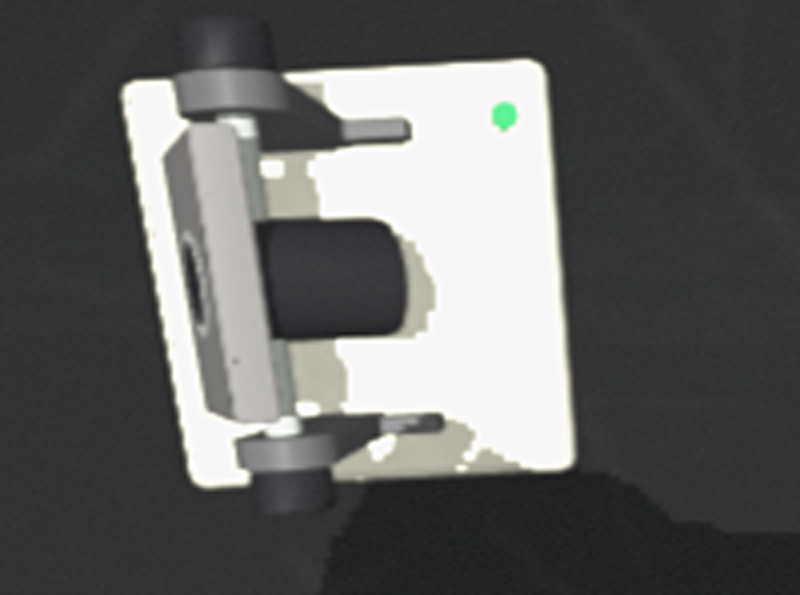

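```bash
python3 - <<'E'
import cv2
im=cv2.imread("pics/w3.png").astype(float).mean(2)
for v in (75,82,84,86,98,100,102,116,118,120,122,124):
    print(v,im[v,158:194].round().astype(int))
E
```

```text
75 [247 248 250 240 141 116 118 119 120 118 121 162 191 190 189 191 191 190
 189 187 185 186 181 152 137 141 135 127 144 168 177 178 178 178 181 180]
82 [248 247 248 250 243 147 116 118 118 118 119 120 163 191 196 193 192 192
 189 188 187 185 185 181 151 129 128 117 101 100 105 107 106 106 107 103]
84 [248 248 247 249 248 184 121 117 120 120 118 119 137 177 195 195 191 191
 190 187 187 186 187 185 156  95  46  36  36  35  42  45  49  46  47  48]
86 [230 246 248 248 250 220 126 127 156 145 122 116 115 166 195 194 193 191
 191 189 188 186 185 185 165 108  48  36  37  41  46  52  51  53  52  53]
98 [151 242 249 248 247 248 249 197 100  52  49 114 137 129 147 181 193 192
 191 190 189 188 186 185 186 186 149  86  44  50  59  60  60  61  59  60]
100 [101 234 249 248 247 248 251 234 118  62  41  79 152 147 128 171 192 194
 191 191 189 188 186 187 186 187 162 103  50  42  54  59  59  60  60  60]
102 [ 95 240 250 248 247 248 249 245 154  76  41  61 144 144 121 167 192 193
 193 191 190 188 188 187 185 185 170 118  53  39  50  58  61  59  58  58]
116 [ 50  47  77 205 248 247 247 248 249 248 175 121 131 130 120 119 121 168
 192 194 192 188 189 188 187 187 186 184 167 110  59  52  51  44  42  43]
118 [ 52  48  53 125 237 234 246 248 248 250 205 122 116 118 120 119 121 153
 183 193 191 189 188 188 187 186 185 184 177 146 138 141 134 123 149 167]
120 [ 51  51  45  97 241 249 248 247 248 250 240 136 116 120 120 119 118 131
 172 193 192 190 189 188 187 186 185 185 184 154 140 143 136 128 154 178]
122 [ 54  51  47  83 217 250 248 247 247 249 248 171 119 119 119 120 119 122
 169 192 170 175 188 190 186 187 186 185 183 162 143 142 138 129 140 169]
124 [ 50  52  49  54 134 244 250 248 247 248 250 199 123 118 120 119 120 122
 160 188 182 185 189 189 189 186 185 184 183 168 137 135 140 132 137 166]
```

```bash
cat > m4.py <<'E'
from h import *
import pickle
from scipy.optimize import least_squares
W=cam("wrist",pickle.load(open("w2.pkl","rb")));V=cam("wrist",pickle.load(open("w3.pkl","rb")));S=cam("scene");T=cam("top")
Z=np.array([0,0,1.])
# edge point: intersect: pixel u of edge at row v, interpolated over edge ends
def eu(C,a,b,v):
    p=proj(C,a);q=proj(C,b);k=(v-p[1])/(q[1]-p[1]);return p[0]+k*(q[0]-p[0])
def geo(q):
    w=q[:3];th=q[3];yaw=q[4]
    X=np.array([np.cos(yaw),np.sin(yaw),0]);Y=np.array([-np.sin(yaw),np.cos(yaw),0])
    return w,X,np.cos(th)*Y+np.sin(th)*Z,-np.sin(th)*Y+np.cos(th)*Z
def f(q,use):
    w,X,n,u=geo(q);h=.033*X;dw=q[5:7]; r=[]
    for C,L in ((W,[(25,0,85,376.65),(25,0,120,375.05),(-25,0,85,347.1),(-25,0,120,346.35),(25,10,85,384.0),(25,10,120,382.2)]),
                (V,[(25,0,83,170.1),(25,0,118,175.1),(-25,0,84,163.0),(-25,0,119,168.4),(25,10,84,182.7),(25,10,100,184.9)])):
        for a,b,v,u0 in L:
            c=w+a/1e3*u-b/1e3*n
            r.append((eu(C,c-h,c+h,v)-u0)/.4*(1 if b==0 or use[0] else 0))
    r+=list((proj(W,w)-[360.5,102.6])/.5); r+=list((proj(V,w)-[168.2,101])/.7)
    r+=list((proj(S,w)-[299.0,185.6])/1.0*use[1])
    r.append((w[2]-.082-.014*np.sin(q[3]))/.001*use[2])
    return np.array(r)
for use in [(1,0,0),(0,1,0),(1,1,1),(0,1,1),(0,0,1)]:
    k=least_squares(f,[.555,-.0925,.088,.42,.054,0,0][:5],args=(use,),x_scale=[.01]*5); w,X,n,u=geo(k.x)
    print(use,k.x.round(4),"pivot",(w-.014*n).round(4),"rms",np.sqrt(np.mean(k.fun**2)).round(2)); 
print(k.fun.round(1))
E
python3 m4.py
```

```text
(1, 0, 0) [ 0.5549 -0.0919  0.0882  0.4112  0.0529] pivot [ 0.5555 -0.1047  0.0826] rms 0.64
(0, 1, 0) [ 0.5548 -0.092   0.0886  0.4144  0.052 ] pivot [ 0.5555 -0.1048  0.0829] rms 0.38
(1, 1, 1) [ 0.5548 -0.0919  0.0881  0.4113  0.0529] pivot [ 0.5555 -0.1047  0.0825] rms 0.67
(0, 1, 1) [ 0.5548 -0.092   0.0884  0.4147  0.052 ] pivot [ 0.5555 -0.1048  0.0828] rms 0.43
(0, 0, 1) [ 0.5549 -0.092   0.0884  0.4148  0.052 ] pivot [ 0.5555 -0.1048  0.0828] rms 0.41
[ 0.4  0.4 -0.7 -0.5  0.   0.  -0.3 -0.2  0.5  0.1  0.   0.  -0.4  0.1
  1.  -0.2 -0.   0.   0.8]
```

```bash
python3 -m pendant '[{"rx":0,"ry":0,"rz":0,"tx":5,"ty":-45,"tz":0,"claw":0},{"rx":0,"ry":0,"rz":0,"tx":10,"ty":-94,"tz":0,"claw":0},{"rx":0,"ry":0,"rz":-1,"tx":16,"ty":-143,"tz":0,"claw":0},{"rx":0,"ry":0,"rz":-2,"tx":22,"ty":-192,"tz":0,"claw":0},{"rx":0,"ry":0,"rz":-2,"tx":28,"ty":-241,"tz":0,"claw":0},{"rx":0,"ry":0,"rz":-2,"tx":34,"ty":-290,"tz":0,"claw":0},{"rx":0,"ry":0,"rz":-2,"tx":40,"ty":-339,"tz":0,"claw":0},{"rx":0,"ry":0,"rz":-2,"tx":44,"ty":-388,"tz":0,"claw":0}]'
python3 -m pendant '[{"rx":0,"ry":0,"rz":0,"tx":0,"ty":-7,"tz":10,"claw":0},{"rx":0,"ry":0,"rz":0,"tx":0,"ty":-7,"tz":30,"claw":0},{"rx":0,"ry":0,"rz":0,"tx":0,"ty":-7,"tz":60,"claw":0},{"rx":0,"ry":0,"rz":0,"tx":0,"ty":-7,"tz":80,"claw":0},{"rx":0,"ry":0,"rz":0,"tx":0,"ty":-7,"tz":90,"claw":0},{"rx":0,"ry":0,"rz":0,"tx":0,"ty":-7,"tz":90,"claw":0},{"rx":0,"ry":0,"rz":0,"tx":0,"ty":-7,"tz":90,"claw":0},{"rx":0,"ry":0,"rz":0,"tx":0,"ty":-7,"tz":90,"claw":0}]'
python3 shot.py w4
```

```text
clock: 3.5
ee_pos: [0.5143, 0.2067, 0.2423]
orientation: [1.0, 0.018, 0.001, -0.0]
contact_force: [0.8, 0.6, 0.9]
grip_width: 0.0426
clock: 4.3
ee_pos: [0.5157, 0.2108, 0.1531]
orientation: [1.0, 0.017, 0.002, -0.0]
contact_force: [0.1, 0.1, -0.4]
grip_width: 0.0425
[0.51567696 0.21077256 0.15313074] [ 2.62053659e-01  1.52367513e-01  1.84366951e+00 -6.09821970e-05
  1.14230081e+00  1.79897127e+00] [-0.001 -0.002 -0.001  0.002 -0.     0.001]
```

View pics/w4.png

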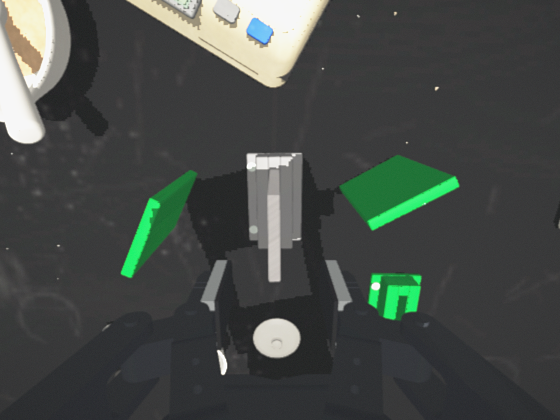

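```bash
python3 - <<'E'
from h import *
import pickle
s=pickle.load(open("w4.pkl","rb"));C=cam("wrist",s)
im=cv2.imread("pics/w4.png").astype(float).mean(2)
R=Rot.from_quat(s["orientation"]).as_matrix()
for v in (185,200,220,240,260,275,280,284):
    r=im[v,260:290].round().astype(int); print(v,r)
for uv in [(273.5,187),(274,281)]:
    X=onz(C,uv,.106);print(X,R.T@(X-s["ee_pos"]))
cv2.imwrite("pics/w4c.png",cv2.resize(cv2.imread("pics/w4.png")[140:300,200:350],None,fx=3.7,fy=3.7,interpolation=cv2.INTER_CUBIC))
E
```

```text
185 [123 122 121 124 123 124 123 121 142 156 159 159 159 159 157 158 159 159
 158 132 115 121 122 123 123 123 124 123 122 124]
200 [122 122 122 123 122 122 125 163 191 198 199 199 201 202 202 202 200 199
 192 161 127 119 121 123 121 122 122 122 122 122]
220 [123 122 123 122 122 121 122 148 179 194 197 196 198 198 201 200 201 201
 196 180 141 120 122 122 121 122 123 123 122 121]
240 [122 121 123 122 120 122 121 129 166 192 195 192 194 194 197 200 202 205
 201 186 145 119 121 121 122 122 121 121 120 123]
260 [ 60  60  59  60  61  57  57  80 160 199 204 203 202 202 201 201 201 200
 200 188 131  66  58  59  58  59  61  59  59  59]
275 [ 64  61  61  59  59  59  56  70 146 189 200 201 198 197 197 197 197 199
 199 190 137  71  59  58  57  59  61  62  59  60]
280 [ 61  61  62  60  60  60  58  63 109 171 197 201 201 202 203 203 205 208
 206 181 122  65  57  59  59  63  58  59  60  59]
284 [65 64 65 61 60 59 59 59 59 58 57 58 58 58 59 61 60 61 60 62 63 62 62 62
 60 59 60 60 60 60]
[0.54934726 0.21325725 0.106     ] [ 0.03358498 -0.00130974  0.04723878]
[0.48531132 0.21089755 0.106     ] [-0.03049382 -0.00112212  0.04703469]
```

View pics/w4c.png

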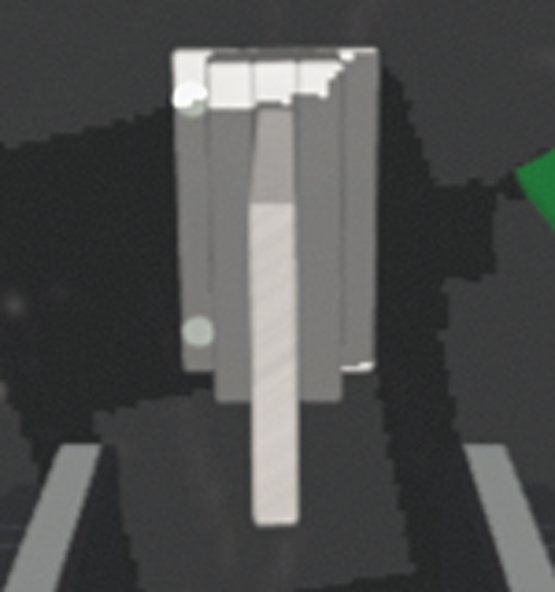

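```bash
python3 -m pendant '[{"rx":0,"ry":0,"rz":0,"tx":0,"ty":-1,"tz":15,"claw":0},{"rx":0,"ry":0,"rz":0,"tx":-0.5,"ty":-1,"tz":40,"claw":0},{"rx":0,"ry":0,"rz":0,"tx":-0.5,"ty":-1,"tz":65,"claw":0},{"rx":0,"ry":0,"rz":0,"tx":-0.5,"ty":-1,"tz":79,"claw":0},{"rx":0,"ry":0,"rz":0,"tx":-0.5,"ty":-1,"tz":79,"claw":0},{"rx":0,"ry":0,"rz":0,"tx":-0.5,"ty":-1,"tz":79,"claw":0},{"rx":0,"ry":0,"rz":0,"tx":-0.5,"ty":-1,"tz":79,"claw":0},{"rx":0,"ry":0,"rz":0,"tx":-0.5,"ty":-1,"tz":79,"claw":-1}]' 80
python3 -m pendant '[{"rx":0,"ry":0,"rz":0,"tx":0,"ty":0,"tz":0,"claw":-1},{"rx":0,"ry":0,"rz":0,"tx":0,"ty":0,"tz":0,"claw":-1},{"rx":0,"ry":0,"rz":0,"tx":0,"ty":0,"tz":0,"claw":-1},{"rx":0,"ry":0,"rz":0,"tx":0,"ty":0,"tz":0,"claw":-1},{"rx":0,"ry":0,"rz":0,"tx":0,"ty":0,"tz":0,"claw":-1},{"rx":0,"ry":0,"rz":0,"tx":0,"ty":0,"tz":0,"claw":-1},{"rx":0,"ry":0,"rz":0,"tx":0,"ty":0,"tz":0,"claw":-1},{"rx":0,"ry":0,"rz":0,"tx":0,"ty":0,"tz":0,"claw":-1}]' 80
python3 shot.py w5
```

```text
clock: 5.15
ee_pos: [0.5152, 0.2119, 0.0738]
orientation: [1.0, 0.017, 0.001, -0.0]
contact_force: [-0.1, 0.1, -0.2]
grip_width: 0.0292
clock: 5.95
ee_pos: [0.5149, 0.2119, 0.0734]
orientation: [1.0, 0.017, 0.001, -0.0]
contact_force: [0.3, -0.7, 4.7]
grip_width: 0.0069
[0.51488754 0.21186687 0.07340866] [2.64230191e-01 2.61795858e-01 1.88557219e+00 1.66844289e-04
 9.92087782e-01 1.80106594e+00] [ 0.001 -0.001 -0.002 -0.001  0.001  0.001]
```

View pics/w5.png

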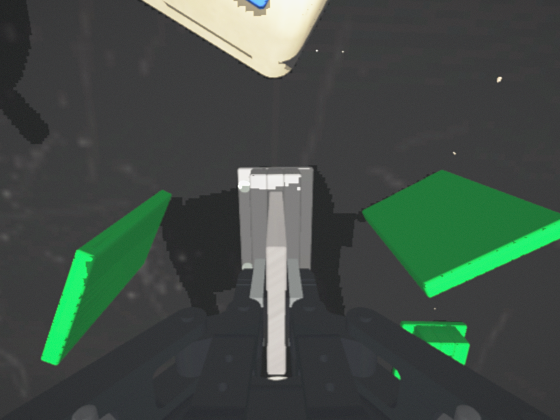

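```bash
python3 -m pendant '[{"rx":0,"ry":0,"rz":0,"tx":0,"ty":0,"tz":-5,"claw":-1},{"rx":0,"ry":0,"rz":0,"tx":0,"ty":0,"tz":-20,"claw":-1},{"rx":0,"ry":0,"rz":0,"tx":0,"ty":0,"tz":-45,"claw":-1},{"rx":0,"ry":0,"rz":0,"tx":0,"ty":0,"tz":-80,"claw":-1},{"rx":0,"ry":0,"rz":0,"tx":0,"ty":0,"tz":-115,"claw":-1},{"rx":0,"ry":0,"rz":0,"tx":0,"ty":0,"tz":-140,"claw":-1},{"rx":0,"ry":0,"rz":0,"tx":0,"ty":0,"tz":-150,"claw":-1},{"rx":0,"ry":0,"rz":0,"tx":0,"ty":0,"tz":-150,"claw":-1}]' 80
python3 shot.py w6
cat > goal.py <<'E'
import sys
from h import *
w=np.array([.5549,-.092,.0884]);th=.413;yaw=.0525;pyaw=.038-.035 # plate yaw rel to tool
def goal(off,dz=0,zt=.0675,th=th,w=w,dx=0):
    X=np.array([np.cos(yaw),np.sin(yaw),0]);Y=np.array([-np.sin(yaw),np.cos(yaw),0]);Z=np.array([0,0,1.])
    n=np.cos(th)*Y+np.sin(th)*Z;u=-np.sin(th)*Y+np.cos(th)*Z
    Rg=np.column_stack([X,-n,-u]) @ Rot.from_rotvec([0,0,pyaw]).as_matrix()
    return w+n*(.004+off)+u*(zt-.033+dz)+X*dx,Rg,(X,n,u)
def delta(off,**k):
    s=sense();p,Rg,ax=goal(off,**k);R=Rot.from_quat(s["orientation"]).as_matrix()
    print("now",s["clock"],s["ee_pos"].round(4),"F",s["contact_force"].round(2),"goal",p.round(4))
    print("t mm",(R.T@(p-s["ee_pos"])*1e3).round(1),"r deg",np.degrees(Rot.from_matrix(R.T@Rg).as_rotvec()).round(2),"Fn,Fx,Fu",[round(float(a@s["contact_force"]),2) for a in (ax[1],ax[0],ax[2])])
if __name__=="__main__": delta(float(sys.argv[1]))
E
python3 goal.py .05; python3 - <<'E'
from h import *
cv2.imwrite("pics/s6.png",read_camera("scene"))
E
```

```text
clock: 6.8
ee_pos: [0.5144, 0.2116, 0.2242]
orientation: [1.0, 0.017, 0.001, -0.0]
contact_force: [-0.3, -0.0, -2.0]
grip_width: 0.0068
[0.51444908 0.21162411 0.22422123] [ 2.64145769e-01  7.58693781e-02  1.78601185e+00 -1.05339362e-04
  1.27711655e+00  1.80105928e+00] [-0.002  0.036  0.049  0.003 -0.018 -0.001]
now 6.85 [0.5134 0.2113 0.2222] F [ 0.09 -0.25 -1.84] goal [ 0.553  -0.0564  0.1417]
t mm [ 30.6 268.9  80.5] r deg [23.68 -0.22 -0.89] Fn,Fx,Fu [-0.97, 0.08, -1.58]
```

View pics/w6.png

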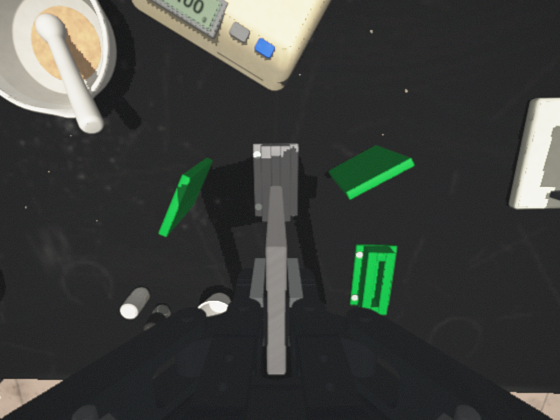

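View pics/s6.png

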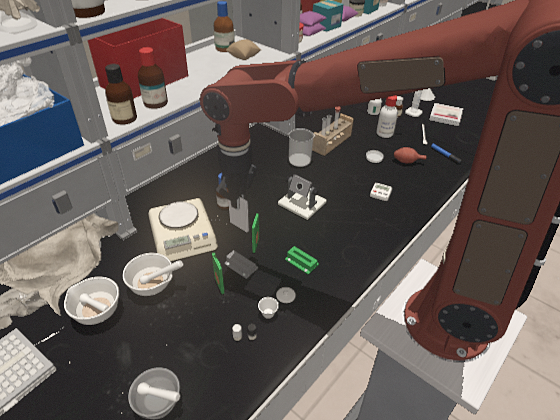

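```bash
python3 -m pendant '[{"rx":0,"ry":0,"rz":0,"tx":3,"ty":25,"tz":0,"claw":-1},{"rx":3,"ry":0,"rz":-0.1,"tx":8,"ty":65,"tz":0,"claw":-1},{"rx":8,"ry":-0.1,"rz":-0.3,"tx":14,"ty":110,"tz":0,"claw":-1},{"rx":13,"ry":-0.1,"rz":-0.5,"tx":19,"ty":155,"tz":0,"claw":-1},{"rx":18,"ry":-0.2,"rz":-0.7,"tx":24,"ty":200,"tz":0,"claw":-1},{"rx":22,"ry":-0.2,"rz":-0.8,"tx":28,"ty":240,"tz":0,"claw":-1},{"rx":23.7,"ry":-0.2,"rz":-0.9,"tx":31,"ty":262,"tz":10,"claw":-1},{"rx":23.7,"ry":-0.2,"rz":-0.9,"tx":31,"ty":269,"tz":20,"claw":-1}]' 80
python3 shot.py w7; python3 goal.py .05
```

```text
clock: 7.7
ee_pos: [0.553, -0.0597, 0.1991]
orientation: [0.978, 0.021, -0.007, -0.206]
contact_force: [0.2, -0.0, -2.1]
grip_width: 0.0068
[ 0.55302801 -0.05973847  0.19912172] [-0.43388598  0.19606252  1.75167146  0.36862702  1.40904958  0.99332081] [-0.045  0.129  0.056  0.007 -0.119 -0.135]
now 7.75 [ 0.5517 -0.0585  0.1972] F [-0.95 -0.32 -3.49] goal [ 0.553  -0.0564  0.1417]
t mm [ 1.9 20.5 51.6] r deg [-0.12  0.26 -0.35] Fn,Fx,Fu [-1.65, -0.97, -3.09]
```

View pics/w7.png

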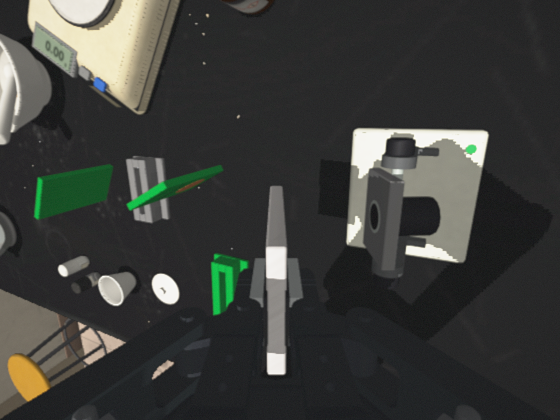

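```bash
python3 -m pendant '[{"rx":0,"ry":0,"rz":0,"tx":1,"ty":3,"tz":15,"claw":-1},{"rx":0,"ry":0.2,"rz":-0.3,"tx":2,"ty":8,"tz":35,"claw":-1},{"rx":0,"ry":0.2,"rz":-0.3,"tx":2,"ty":15,"tz":49,"claw":-1},{"rx":0,"ry":0.2,"rz":-0.3,"tx":2,"ty":25,"tz":51.6,"claw":-1},{"rx":0,"ry":0.2,"rz":-0.3,"tx":2,"ty":40,"tz":51.6,"claw":-1},{"rx":0,"ry":0.2,"rz":-0.3,"tx":2,"ty":46,"tz":51.6,"claw":-1},{"rx":0,"ry":0.2,"rz":-0.3,"tx":2,"ty":46,"tz":51.6,"claw":-1},{"rx":0,"ry":0.2,"rz":-0.3,"tx":2,"ty":46,"tz":51.6,"claw":-1}]' 80
python3 shot.py w8; python3 goal.py 0.0; python3 - <<'E'
from h import *
for n in("scene","top"):
    im=read_camera(n)
    cv2.imwrite(f"pics/{n}8.png",im)
a=cv2.imread("pics/scene8.png")[150:230,260:340];b=cv2.imread("pics/top8.png")[170:240,280:360]
cv2.imwrite("pics/s8.png",np.hstack([cv2.resize(a,(400,400),interpolation=2),cv2.resize(b,(400,400),interpolation=2)]))
E
```

```text
clock: 8.55
ee_pos: [0.5576, -0.0782, 0.1373]
orientation: [0.978, 0.026, -0.002, -0.205]
contact_force: [1.1, -0.4, -1.4]
grip_width: 0.0069
[ 0.55764403 -0.07818933  0.13730913] [-0.45995936  0.28565877  1.77014944  0.37391554  1.31069471  0.91880128] [ 0.01  -0.005  0.007 -0.001 -0.002  0.   ]
now 8.6 [ 0.5576 -0.078   0.1373] F [ 0.36 -0.64 -1.01] goal [ 0.5554 -0.1022  0.1216]
t mm [-3.5 28.4  4.7] r deg [-0.02 -0.33  0.33] Fn,Fx,Fu [-1.01, 0.32, -0.67]
```

View pics/w8.png

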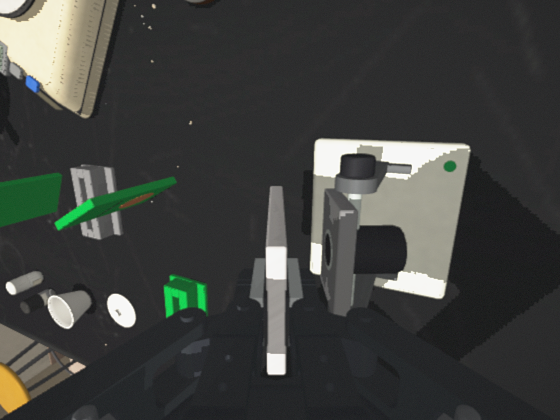

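View pics/s8.png

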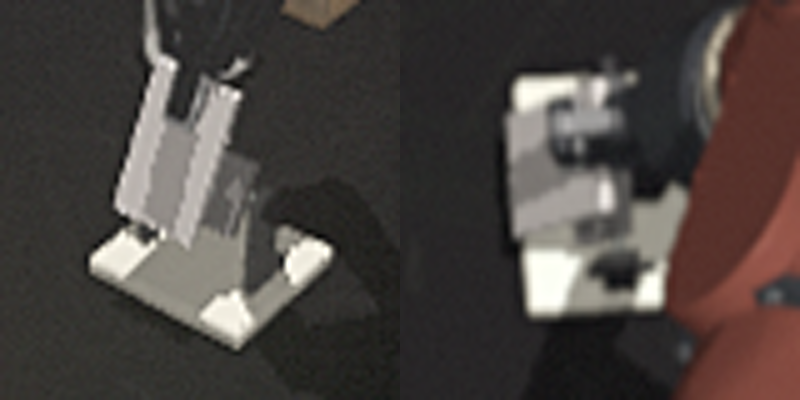

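```bash
python3 -m pendant '[{"rx":0,"ry":-0.2,"rz":0.2,"tx":-1.5,"ty":3,"tz":2,"claw":-1},{"rx":0,"ry":-0.3,"rz":0.3,"tx":-3.5,"ty":8,"tz":4.7,"claw":-1},{"rx":0,"ry":-0.3,"rz":0.3,"tx":-3.5,"ty":14,"tz":4.7,"claw":-1},{"rx":0,"ry":-0.3,"rz":0.3,"tx":-3.5,"ty":19,"tz":4.7,"claw":-1},{"rx":0,"ry":-0.3,"rz":0.3,"tx":-3.5,"ty":22,"tz":4.7,"claw":-1},{"rx":0,"ry":-0.3,"rz":0.3,"tx":-3.5,"ty":24,"tz":4.7,"claw":-1},{"rx":0,"ry":-0.3,"rz":0.3,"tx":-3.5,"ty":24,"tz":4.7,"claw":-1},{"rx":0,"ry":-0.3,"rz":0.3,"tx":-3.5,"ty":24,"tz":4.7,"claw":-1}]' 80
python3 shot.py w9; python3 goal.py 0.0
```

```text
clock: 9.5
ee_pos: [0.5548, -0.0978, 0.1227]
orientation: [0.978, 0.025, -0.006, -0.205]
contact_force: [-0.6, 0.2, -1.8]
grip_width: 0.0068
[ 0.55479056 -0.09780152  0.1226853 ] [-0.48987504  0.31648408  1.76210239  0.36458053  1.30427465  0.89077614] [ 0.003 -0.003  0.003  0.001  0.001 -0.   ]
now 9.55 [ 0.5547 -0.0977  0.1227] F [ 0.01 -0.11 -1.66] goal [ 0.5554 -0.1022  0.1216]
t mm [ 0.5  4.6 -0.8] r deg [-0.04  0.05  0.04] Fn,Fx,Fu [-0.77, 0.0, -1.48]
```

View pics/w9.png

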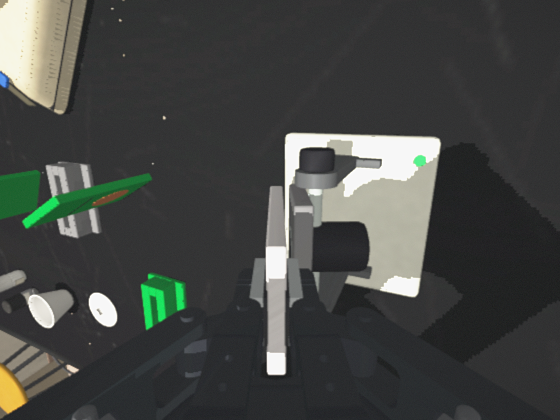

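```bash
python3 - <<'E'
from h import *
from goal import goal,w
import pickle
s=pickle.load(open("w9.pkl","rb"));C=cam("wrist",s)
p,Rg,(X,n,u)=goal(0)
for a,b,c in [(33,25,0),(33,-25,0),(33,25,10),(-33,25,0),(-33,25,10)]:print("face",a,b,c,proj(C,w+(a*X+b*u-c*n)/1e3).round(1))
R=Rot.from_quat(s["orientation"]).as_matrix()
for a,b,c in [(30,4,67.5),(30,-4,67.5),(30,4,-32.5),(30,-4,-32.5),(-30,4,-32.5),(-30,-4,-32.5)]:print("plate",a,b,c,proj(C,s["ee_pos"]+R@np.array([a,b,c])/1e3).round(1))
im=cv2.imread("pics/w9.png");cv2.imwrite("pics/w9c.png",cv2.resize(im[170:390,240:340],None,fx=6,fy=2.7,interpolation=2)[:600])
cv2.imwrite("pics/w9c.png",cv2.resize(im[175:325,240:340],None,fx=5,fy=4,interpolation=2))
E
```

```text
face 33 25 0 [293.3 205.8]
face 33 -25 0 [289.3 182.9]
face 33 25 10 [313.6 205.7]
face -33 25 0 [291.6 319.7]
face -33 25 10 [309.7 319.7]
plate 30 4 67.5 [282.1 185.1]
plate 30 -4 67.5 [270.1 185.1]
plate 30 4 -32.5 [287.  246.7]
plate 30 -4 -32.5 [265.6 246.7]
plate -30 4 -32.5 [285.6 374.6]
plate -30 -4 -32.5 [267.  374.6]
```

View pics/w9c.png

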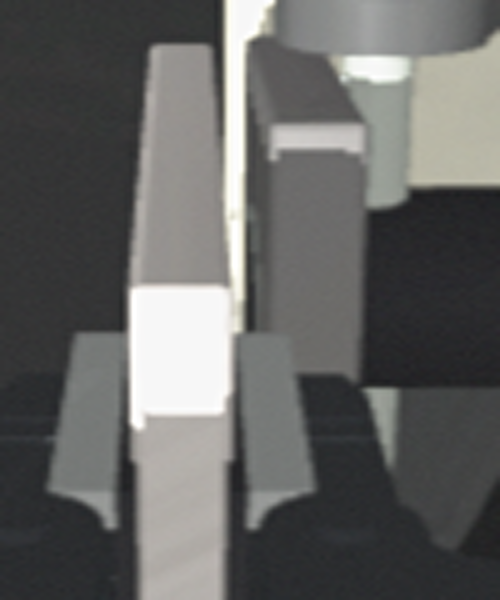

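```bash
python3 -m pendant '[{"rx":0,"ry":0,"rz":0,"tx":0.5,"ty":1,"tz":-0.8,"claw":-1},{"rx":0,"ry":0,"rz":0,"tx":0.5,"ty":2,"tz":-0.8,"claw":-1},{"rx":0,"ry":0,"rz":0,"tx":0.5,"ty":2.7,"tz":-0.8,"claw":-1},{"rx":0,"ry":0,"rz":0,"tx":0.5,"ty":3.2,"tz":-0.8,"claw":-1},{"rx":0,"ry":0,"rz":0,"tx":0.5,"ty":3.5,"tz":-0.8,"claw":-1},{"rx":0,"ry":0,"rz":0,"tx":0.5,"ty":3.8,"tz":-0.8,"claw":-1},{"rx":0,"ry":0,"rz":0,"tx":0.5,"ty":4,"tz":-0.8,"claw":-1},{"rx":0,"ry":0,"rz":0,"tx":0.5,"ty":4,"tz":-0.8,"claw":-1}]' 80
python3 goal.py 0.0; python3 -c "
from h import *
print(sense()['wrist_torque'])"
```

```text
clock: 10.35
ee_pos: [0.5553, -0.1016, 0.1218]
orientation: [0.978, 0.025, -0.006, -0.205]
contact_force: [0.4, 0.6, -2.0]
grip_width: 0.0067
now 10.35 [ 0.5553 -0.1016  0.1218] F [ 0.43  0.63 -1.97] goal [ 0.5554 -0.1022  0.1216]
t mm [ 0.1  0.6 -0.1] r deg [-0.06  0.06  0.03] Fn,Fx,Fu [-0.23, 0.46, -2.05]
[-0.13257562  0.00780069  0.0024267 ]
```

```bash
python3 -m pendant '[{"rx":0,"ry":0,"rz":0,"tx":0,"ty":0.2,"tz":0,"claw":-1},{"rx":0,"ry":0,"rz":0,"tx":0,"ty":0.4,"tz":0,"claw":-1},{"rx":0,"ry":0,"rz":0,"tx":0,"ty":0.6,"tz":0,"claw":-1},{"rx":0,"ry":0,"rz":0,"tx":0,"ty":0.8,"tz":0,"claw":-1},{"rx":0,"ry":0,"rz":0,"tx":0,"ty":1.0,"tz":0,"claw":-1},{"rx":0,"ry":0,"rz":0,"tx":0,"ty":1.2,"tz":0,"claw":-1},{"rx":0,"ry":0,"rz":0,"tx":0,"ty":1.4,"tz":0,"claw":-1},{"rx":0,"ry":0,"rz":0,"tx":0,"ty":1.4,"tz":0,"claw":-1}]' 80
python3 goal.py 0.0; python3 -c "
from h import *
print(sense()['wrist_torque'])"
```

```text
clock: 11.15
ee_pos: [0.5554, -0.1022, 0.1215]
orientation: [0.978, 0.025, -0.006, -0.206]
contact_force: [-0.4, 5.2, 1.8]
grip_width: 0.007
now 11.15 [ 0.5554 -0.1022  0.1215] F [-0.39  5.17  1.78] goal [ 0.5554 -0.1022  0.1216]
t mm [ 0.  -0.1 -0. ] r deg [-0.15  0.06  0.04] Fn,Fx,Fu [5.47, -0.12, -0.45]
[1.01990438 0.10021521 0.12752646]
```

```bash
python3 -m pendant '[{"rx":0,"ry":0,"rz":0,"tx":0,"ty":0.1,"tz":0,"claw":-1},{"rx":0,"ry":0,"rz":0,"tx":0,"ty":0.2,"tz":0,"claw":-1},{"rx":0,"ry":0,"rz":0,"tx":0,"ty":0.3,"tz":0,"claw":-1},{"rx":0,"ry":0,"rz":0,"tx":0,"ty":0.4,"tz":0,"claw":-1},{"rx":0,"ry":0,"rz":0,"tx":0,"ty":0.4,"tz":0,"claw":-1},{"rx":0,"ry":0,"rz":0,"tx":0,"ty":0.4,"tz":0,"claw":-1},{"rx":0,"ry":0,"rz":0,"tx":0,"ty":0.4,"tz":0,"claw":-1},{"rx":0,"ry":0,"rz":0,"tx":0,"ty":0.4,"tz":0,"claw":-1}]' 80
python3 goal.py 0.0; python3 -c "
from h import *
print(sense()['wrist_torque'])"
python3 shot.py w10;python3 - <<'E'
from h import *
im=cv2.imread("pics/w10.png")
cv2.imwrite("pics/w10c.png",cv2.resize(im[165:305,230:350],None,fx=5,fy=4,interpolation=2))
a=read_camera("scene")[150:230,260:340];cv2.imwrite("pics/s10.png",cv2.resize(a,(560,560),interpolation=2))
print(sense()['contact_force'],sense()['wrist_torque'])
E
```

```text
clock: 11.95
ee_pos: [0.5554, -0.1023, 0.1215]
orientation: [0.978, 0.025, -0.006, -0.206]
contact_force: [-1.0, 6.4, 3.2]
grip_width: 0.007
now 11.95 [ 0.5554 -0.1023  0.1215] F [-0.99  6.43  3.24] goal [ 0.5554 -0.1022  0.1216]
t mm [ 0.  -0.2 -0.1] r deg [-0.18  0.06  0.04] Fn,Fx,Fu [7.23, -0.65, 0.37]
[1.29373323 0.08880195 0.10008914]
[ 0.55543643 -0.10234375  0.12146416] [-0.49689464  0.32354906  1.75615456  0.36452546  1.30726963  0.88382644] [-0.001  0.001  0.001 -0.     0.    -0.   ]
[-0.99918022  5.67793157  3.19771715] [1.32429167 0.05359807 0.06916582]
```

View pics/w10c.png

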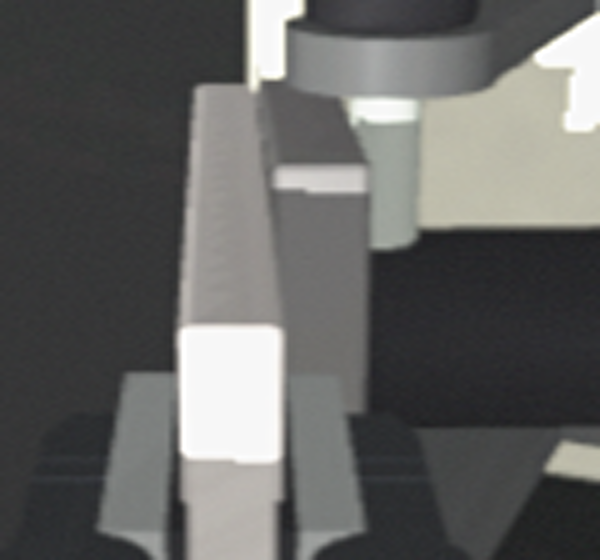

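View pics/s10.png

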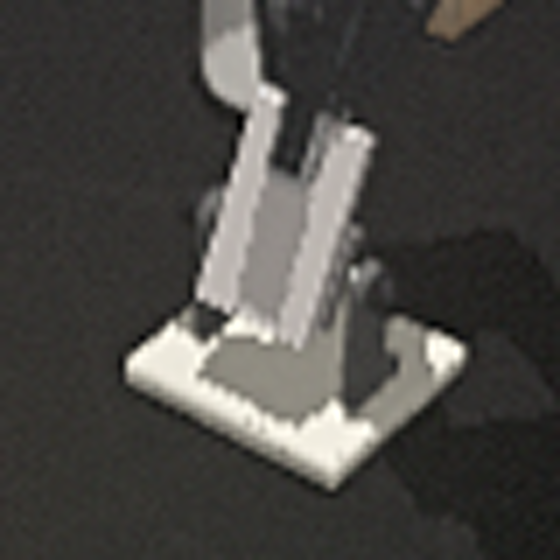

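```bash
python3 - <<'E'
from h import *
from goal import goal,w
import pickle
s=pickle.load(open("w10.pkl","rb"));C=cam("wrist",s)
p,Rg,(X,n,u)=goal(0)
cc=lambda q:((q-np.array([230,165]))*[5,4]+[2,1.5]).round(0)
for a,b,c in [(33,25,0),(33,-25,0),(33,25,10),(33,-25,10)]:print("face",a,b,c,cc(proj(C,w+(a*X+b*u-c*n)/1e3)))
print("flush plate on face:")
for a,b,c in [(30,67,0),(30,25,0),(30,-33,0),(30,-33,-8),(30,67,-8)]:print(a,b,c,cc(proj(C,w+(a*X+b*u-c*n)/1e3)))
R=Rot.from_quat(s["orientation"]).as_matrix()
print("plate from tool")
for a,b,c in [(30,4,67.5),(30,-4,67.5),(30,4,-32.5),(30,-4,-32.5)]:print(a,b,c,cc(proj(C,s["ee_pos"]+R@np.array([a,b,c])/1e3)))
im=cv2.imread("pics/w10.png")
cv2.imwrite("pics/w10d.png",cv2.resize(im[180:240,260:310],None,fx=12,fy=10,interpolation=2))
E
```

```text
face 33 25 0 [271. 166.]
face 33 -25 0 [263.  75.]
face 33 25 10 [372. 166.]
face 33 -25 10 [341.  75.]
flush plate on face:
30 67 0 [282. 329.]
30 25 0 [271. 189.]
30 -33 0 [262.  81.]
30 -33 -8 [202.  82.]
30 67 -8 [175. 329.]
plate from tool
30 4 67.5 [263.  82.]
30 -4 67.5 [203.  82.]
30 4 -32.5 [287. 328.]
30 -4 -32.5 [180. 328.]
```

View pics/w10d.png

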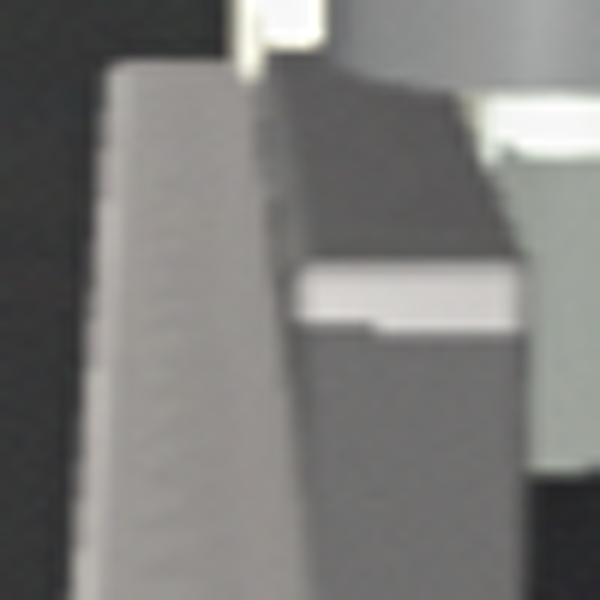

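```bash
python3 -m pendant '[{"rx":-0.2,"ry":0,"rz":0,"tx":0,"ty":0,"tz":0,"claw":-1},{"rx":-0.4,"ry":0,"rz":0,"tx":0,"ty":0,"tz":0,"claw":-1},{"rx":-0.6,"ry":0,"rz":0,"tx":0,"ty":0,"tz":0,"claw":-1},{"rx":-0.8,"ry":0,"rz":0,"tx":0,"ty":0,"tz":0,"claw":-1},{"rx":-0.8,"ry":0,"rz":0,"tx":0,"ty":0,"tz":0,"claw":-1},{"rx":-0.8,"ry":0,"rz":0,"tx":0,"ty":0,"tz":0,"claw":-1},{"rx":-0.8,"ry":0,"rz":0,"tx":0,"ty":0,"tz":0,"claw":-1},{"rx":-0.8,"ry":0,"rz":0,"tx":0,"ty":0,"tz":0,"claw":-1}]' 80
python3 goal.py 0.0
python3 shot.py w11;python3 - <<'E'
from h import *
print(sense()['wrist_torque'])
im=cv2.imread("pics/w11.png")
cv2.imwrite("pics/w11d.png",cv2.resize(im[180:240,260:310],None,fx=12,fy=10,interpolation=2))
E
```

```text
clock: 12.85
ee_pos: [0.5554, -0.1018, 0.1217]
orientation: [0.979, 0.025, -0.006, -0.2]
contact_force: [-0.5, 6.8, 4.3]
grip_width: 0.0071
now 12.85 [ 0.5554 -0.1018  0.1217] F [-0.46  6.76  4.27] goal [ 0.5554 -0.1022  0.1216]
t mm [ 0.   0.4 -0.1] r deg [0.54 0.07 0.03] Fn,Fx,Fu [7.92, -0.1, 1.19]
[ 0.5554117  -0.10179069  0.12166189] [-0.49106472  0.31813805  1.75949173  0.35564803  1.29957922  0.89230819] [ 0.001  0.     0.     0.001 -0.     0.001]
[1.61030563 0.08580734 0.0945986 ]
```

View pics/w11d.png

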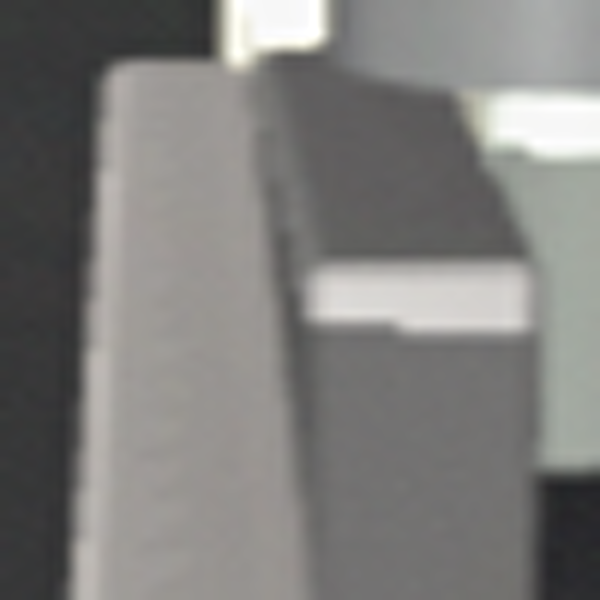

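```bash
python3 -m pendant '[{"rx":0.2,"ry":0,"rz":0,"tx":0,"ty":0,"tz":0,"claw":-1},{"rx":0.4,"ry":0,"rz":0,"tx":0,"ty":0,"tz":0,"claw":-1},{"rx":0.6,"ry":0,"rz":0,"tx":0,"ty":0,"tz":0,"claw":-1},{"rx":0.8,"ry":0,"rz":0,"tx":0,"ty":0,"tz":0,"claw":-1},{"rx":0.8,"ry":0,"rz":0,"tx":0,"ty":0,"tz":0,"claw":-1},{"rx":0.8,"ry":0,"rz":0,"tx":0,"ty":0,"tz":0,"claw":-1},{"rx":0.8,"ry":0,"rz":0,"tx":0,"ty":0,"tz":0,"claw":-1},{"rx":0.8,"ry":0,"rz":0,"tx":0,"ty":0,"tz":0,"claw":-1}]' 80
python3 goal.py 0.0;python3 -c "
from h import *
print(sense()['wrist_torque'])"
python3 -m pendant '[{"rx":0.2,"ry":0,"rz":0,"tx":0,"ty":0,"tz":0,"claw":-1},{"rx":0.4,"ry":0,"rz":0,"tx":0,"ty":0,"tz":0,"claw":-1},{"rx":0.5,"ry":0,"rz":0,"tx":0,"ty":0,"tz":0,"claw":-1},{"rx":0.5,"ry":0,"rz":0,"tx":0,"ty":0,"tz":0,"claw":-1},{"rx":0.5,"ry":0,"rz":0,"tx":0,"ty":0,"tz":0,"claw":-1},{"rx":0.5,"ry":0,"rz":0,"tx":0,"ty":0,"tz":0,"claw":-1},{"rx":0.5,"ry":0,"rz":0,"tx":0,"ty":0,"tz":0,"claw":-1},{"rx":0.5,"ry":0,"rz":0,"tx":0,"ty":0,"tz":0,"claw":-1}]' 80
python3 goal.py 0.0
python3 shot.py w12;python3 - <<'E'
from h import *
print(sense()['wrist_torque'])
im=cv2.imread("pics/w12.png")
cv2.imwrite("pics/w12d.png",cv2.resize(im[180:240,260:310],None,fx=12,fy=10,interpolation=2))
E
```

```text
clock: 13.7
ee_pos: [0.5554, -0.1024, 0.1215]
orientation: [0.978, 0.025, -0.006, -0.206]
contact_force: [-1.1, 5.9, 3.6]
grip_width: 0.0072
now 13.7 [ 0.5554 -0.1024  0.1215] F [-1.14  5.92  3.63] goal [ 0.5554 -0.1022  0.1216]
t mm [ 0.  -0.3 -0. ] r deg [-0.18  0.06  0.04] Fn,Fx,Fu [6.93, -0.83, 0.93]
[1.3080153  0.10881391 0.06479575]
clock: 14.5
ee_pos: [0.5554, -0.1027, 0.1213]
orientation: [0.977, 0.025, -0.006, -0.21]
contact_force: [-0.1, 5.4, 2.6]
grip_width: 0.0069
now 14.5 [ 0.5554 -0.1027  0.1213] F [-0.14  5.36  2.63] goal [ 0.5554 -0.1022  0.1216]
t mm [ 0.  -0.6 -0. ] r deg [-0.63  0.06  0.04] Fn,Fx,Fu [5.96, 0.14, 0.26]
[ 0.55541859 -0.10273273  0.1213021 ] [-0.50055939  0.32704222  1.75403682  0.3699148   1.31213972  0.87856566] [-0.002  0.001 -0.002  0.001 -0.     0.   ]
[1.23778384 0.08696582 0.10726082]
```

View pics/w12d.png

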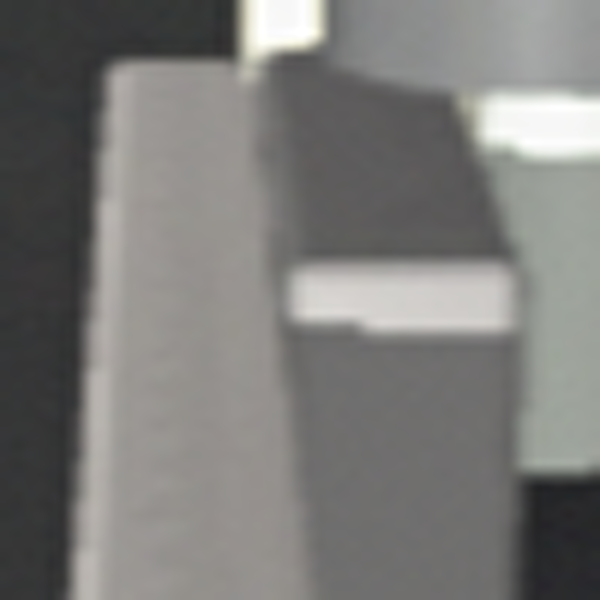

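```bash
python3 -m pendant '[{"rx":0.2,"ry":0,"rz":0,"tx":0,"ty":0.1,"tz":0,"claw":-1},{"rx":0.4,"ry":0,"rz":0,"tx":0,"ty":0.2,"tz":0,"claw":-1},{"rx":0.6,"ry":0,"rz":0,"tx":0,"ty":0.3,"tz":0,"claw":-1},{"rx":0.6,"ry":0,"rz":0,"tx":0,"ty":0.3,"tz":0,"claw":-1},{"rx":0.6,"ry":0,"rz":0,"tx":0,"ty":0.3,"tz":0,"claw":-1},{"rx":0.6,"ry":0,"rz":0,"tx":0,"ty":0.3,"tz":0,"claw":-1},{"rx":0.6,"ry":0,"rz":0,"tx":0,"ty":0.3,"tz":0,"claw":-1},{"rx":0.6,"ry":0,"rz":0,"tx":0,"ty":0.3,"tz":0,"claw":-1}]' 80
python3 goal.py 0.0;python3 -c "
from h import *
print(sense()['wrist_torque'])"
python3 -m pendant '[{"rx":0.2,"ry":0,"rz":0,"tx":0,"ty":0.1,"tz":0,"claw":-1},{"rx":0.4,"ry":0,"rz":0,"tx":0,"ty":0.2,"tz":0,"claw":-1},{"rx":0.6,"ry":0,"rz":0,"tx":0,"ty":0.3,"tz":0,"claw":-1},{"rx":0.6,"ry":0,"rz":0,"tx":0,"ty":0.3,"tz":0,"claw":-1},{"rx":0.6,"ry":0,"rz":0,"tx":0,"ty":0.3,"tz":0,"claw":-1},{"rx":0.6,"ry":0,"rz":0,"tx":0,"ty":0.3,"tz":0,"claw":-1},{"rx":0.6,"ry":0,"rz":0,"tx":0,"ty":0.3,"tz":0,"claw":-1},{"rx":0.6,"ry":0,"rz":0,"tx":0,"ty":0.3,"tz":0,"claw":-1}]' 80
python3 goal.py 0.0
python3 shot.py w13;python3 - <<'E'
from h import *
print(sense()['wrist_torque'])
im=cv2.imread("pics/w13.png")
cv2.imwrite("pics/w13d.png",cv2.resize(im[180:240,260:310],None,fx=12,fy=10,interpolation=2))
E
```

```text
clock: 15.35
ee_pos: [0.5554, -0.1029, 0.1213]
orientation: [0.976, 0.025, -0.006, -0.215]
contact_force: [-0.8, 6.2, 3.7]
grip_width: 0.0068
now 15.35 [ 0.5554 -0.1029  0.1213] F [-0.85  6.24  3.66] goal [ 0.5554 -0.1022  0.1216]
t mm [ 0.1 -0.8 -0. ] r deg [-1.23  0.07  0.05] Fn,Fx,Fu [7.22, -0.52, 0.84]
[1.05872769 0.08915601 0.11648475]
clock: 16.15
ee_pos: [0.5554, -0.103, 0.1212]
orientation: [0.975, 0.025, -0.007, -0.221]
contact_force: [-1.3, 6.6, 4.4]
grip_width: 0.0071
now 16.15 [ 0.5554 -0.103   0.1212] F [-1.25  6.56  4.35] goal [ 0.5554 -0.1022  0.1216]
t mm [ 0.1 -0.9  0. ] r deg [-1.85  0.07  0.05] Fn,Fx,Fu [7.81, -0.91, 1.33]
[ 0.55541841 -0.1029989   0.12123665] [-0.5091996   0.33578162  1.74861036  0.38457163  1.32569464  0.86578075] [-0.    -0.    -0.001 -0.001  0.    -0.001]
[1.18558071 0.09670395 0.04864318]
```

View pics/w13d.png

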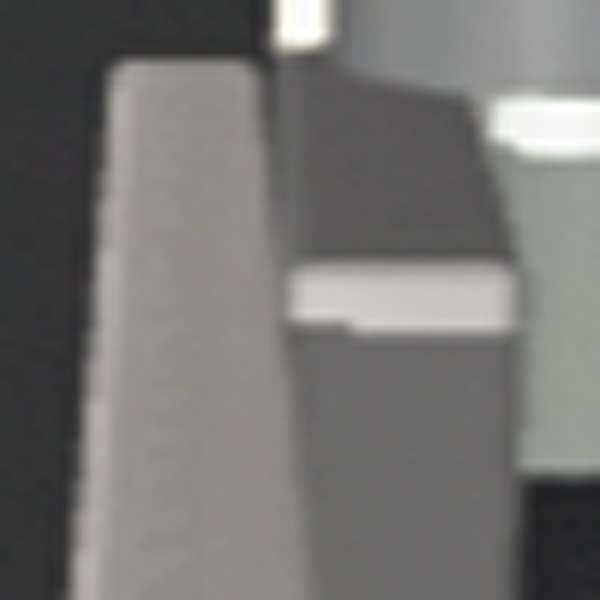

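```bash
python3 -m pendant '[{"rx":-0.3,"ry":0,"rz":0,"tx":0,"ty":0,"tz":0,"claw":-1},{"rx":-0.6,"ry":0,"rz":0,"tx":0,"ty":-0.1,"tz":0,"claw":-1},{"rx":-0.9,"ry":0,"rz":0,"tx":0,"ty":-0.2,"tz":0,"claw":-1},{"rx":-0.9,"ry":0,"rz":0,"tx":0,"ty":-0.2,"tz":0,"claw":-1},{"rx":-0.9,"ry":0,"rz":0,"tx":0,"ty":-0.2,"tz":0,"claw":-1},{"rx":-0.9,"ry":0,"rz":0,"tx":0,"ty":-0.2,"tz":0,"claw":-1},{"rx":-0.9,"ry":0,"rz":0,"tx":0,"ty":-0.2,"tz":0,"claw":-1},{"rx":-0.9,"ry":0,"rz":0,"tx":0,"ty":-0.2,"tz":0,"claw":-1}]' 80
python3 goal.py 0.0
python3 shot.py w14;python3 - <<'E'
from h import *
print(sense()['wrist_torque'])
im=cv2.imread("pics/w14.png")
cv2.imwrite("pics/w14d.png",cv2.resize(im[180:240,260:310],None,fx=12,fy=10,interpolation=2))
print(sense()['contact_force'])
E
```

```text
clock: 17.0
ee_pos: [0.5554, -0.1028, 0.1213]
orientation: [0.977, 0.025, -0.006, -0.213]
contact_force: [-0.6, 6.6, 3.7]
grip_width: 0.0071
now 17.0 [ 0.5554 -0.1028  0.1213] F [-0.59  6.59  3.65] goal [ 0.5554 -0.1022  0.1216]
t mm [ 0.  -0.7 -0. ] r deg [-0.95  0.07  0.05] Fn,Fx,Fu [7.52, -0.24, 0.69]
[ 0.55544022 -0.10282368  0.12130034] [-0.50282907  0.32936752  1.75250841  0.37372828  1.31576142  0.8750707 ] [ 0.001  0.     0.001 -0.001 -0.001 -0.001]
[1.19930095 0.03269063 0.05114882]
[-0.83287298  6.80852909  4.36670608]
```

View pics/w14d.png

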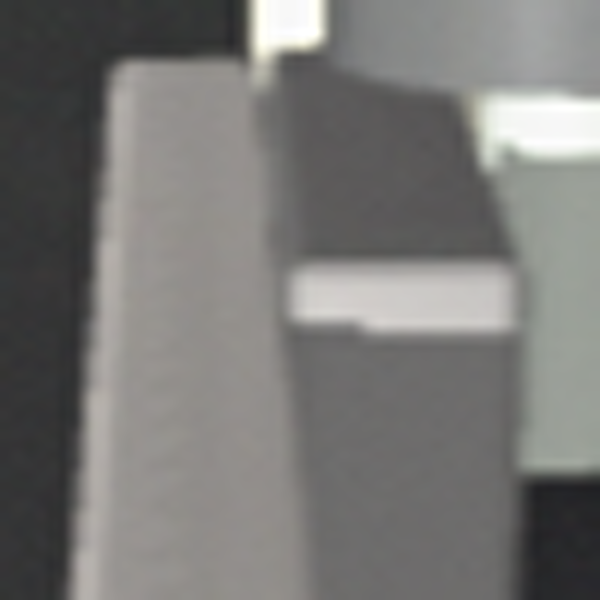

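```bash
python3 -m pendant '[{"rx":-0.15,"ry":0,"rz":0,"tx":0,"ty":0,"tz":0,"claw":-1},{"rx":-0.15,"ry":0,"rz":0,"tx":0,"ty":0,"tz":0,"claw":-1},{"rx":-0.15,"ry":0,"rz":0,"tx":0,"ty":0,"tz":0,"claw":-1},{"rx":-0.15,"ry":0,"rz":0,"tx":0,"ty":0,"tz":0,"claw":-1},{"rx":-0.15,"ry":0,"rz":0,"tx":0,"ty":0,"tz":0,"claw":-1},{"rx":-0.15,"ry":0,"rz":0,"tx":0,"ty":0,"tz":0,"claw":-1},{"rx":-0.15,"ry":0,"rz":0,"tx":0,"ty":0,"tz":0,"claw":-1},{"rx":-0.15,"ry":0,"rz":0,"tx":0,"ty":0,"tz":0,"claw":-1}]' 80
python3 goal.py 0.0
python3 shot.py w15;python3 - <<'E'
from h import *
print(sense()['wrist_torque'],sense()['contact_force'])
a=read_camera("scene")[110:310,190:340];cv2.imwrite("pics/s15.png",cv2.resize(a,None,fx=3,fy=3,interpolation=2))
E
```

```text
clock: 17.85
ee_pos: [0.5554, -0.1028, 0.1213]
orientation: [0.977, 0.025, -0.006, -0.212]
contact_force: [-1.1, 6.2, 2.6]
grip_width: 0.0068
now 17.85 [ 0.5554 -0.1028  0.1213] F [-1.13  6.24  2.57] goal [ 0.5554 -0.1022  0.1216]
t mm [ 0.  -0.7 -0. ] r deg [-0.81  0.07  0.05] Fn,Fx,Fu [6.79, -0.8, -0.17]
[ 0.55543694 -0.10283932  0.12128047] [-0.50189656  0.32842616  1.75311245  0.37201124  1.31418112  0.87651235] [ 0.     0.001  0.    -0.    -0.001  0.001]
[1.20477941 0.11368435 0.12935513] [-0.74364156  5.71996065  4.10987989]
```

View pics/s15.png

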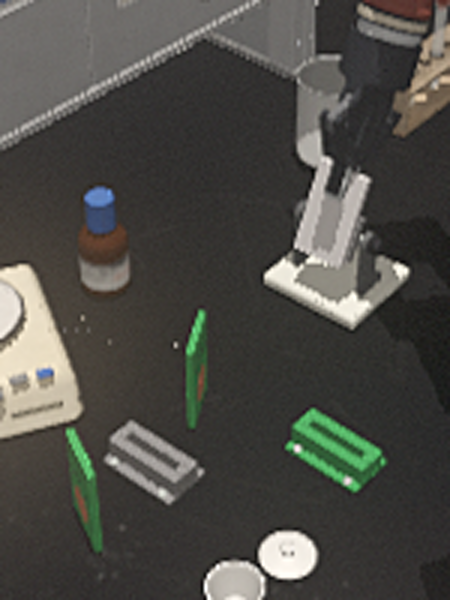

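View pics/w15.png

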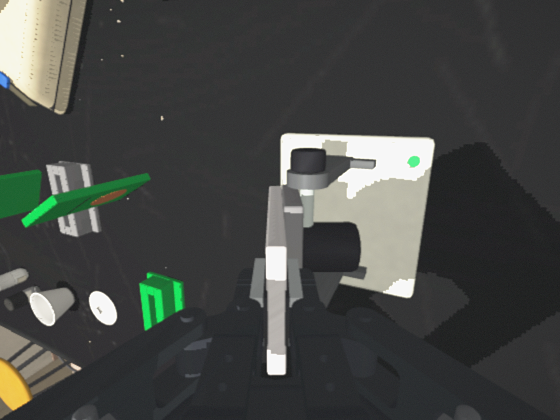

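```bash
python3 -c "
from rig import *
print(close_job()); s=sense(); print(s['clock'],s['contact_force'],s['grip_width'])"
```

```text
the job is handed in; nothing more can be done
None
the job is handed in; nothing more can be done
```

The sample plate is out of its stand and held against the reader face, coated side to it and top edge up the slope. I handed the job in at about 18 s, still gripping and pressing; no verdict was reported.

**Measurements:** The window was at about (0.555, -0.092, 0.088), with the face leaned about 0.41 rad and the reader's yaw about 0.05 rad. I gripped the plate near its top across its thickness at 80 N.

**Last checks before hand-in:**
- **Press force:** about 7–8 N against the face; the limits are 1.5 to 20 N.
- **Grip:** the fingers were still closed on the plate, with an opening of about 7 mm.
- **Position:** the tool was within about 1 mm of the pose that centres the disc on the window. The disc itself was hidden by then, so the centring rests on the earlier measurement.
- **Bystanders:** the last pictures showed the stand empty and nothing in view disturbed. I checked this by eye and did not measure it.

**Disagreement on the lean:** The vision lean was about 0.8° too small. At that angle the plate touched only along its lower edge. I found flush by rocking the plate and watching wrist moment over force, which was 0.20 m with the bottom edge touching and 0.15 m with the top edge. I finished at about 0.176 m, midway between the two. I did not re-measure the window after pressing, but the forces used were far below what makes the face slip.

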